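# Hang the ladle back in its place on the utensil rail

### The arm

A 6-joint arm with a two-finger parallel gripper is mounted at the origin on a cart in front of the work surface, level with it; the furniture and walls round the work are solid. World frame = base frame: x ahead of the robot, y to its left, z up, the work surface at z = 0. Lengths are in m, angles in rad, forces in N, time in s.
With the tool pointing down it reaches from about 0.3 to 0.875 m from the base axis. Payload 6.4 kg.
Tool frame: the origin (TCP) lies on the centre line of the jaws, within the pads' length; the fingertips stand 11 mm ahead of it and the grasp point (between the pads) lies 8 mm behind it; x points along the fingers, y is the direction in which the jaws open and shut, and the axes are right-handed (so a half turn about x gives the same grasp; the last joint's range is limited). The gripper opens to 85 mm and grips with 20 to 120 N. Pads are 22 mm wide; open, the fingers measure 114 mm over their backs; the gripper's body (76 mm by 85 mm) begins 54 mm behind the grasp point. The pads swing forward as they close: fully open they stand 13 mm farther back than shut.
Start: joints at [0.985, 0.181, 1.607, -0, 1.354, -0.206], TCP at [0.213, 0.534, 0.242] pointing down, gripper open.
Joint ranges: [-2.99, 2.99], [-0.89, 2.07], [0.3, 2.58], [-1.14, 4.28], [0, 2.63], [-3.12, 3.12]. Speed limits (rad/s): [2.57, 2.57, 3.01, 3.14, 3.14, 3.14].

### API

Orientations are given as a unit quaternion [w, x, y, z].
In Python, from bench import ctrl, camera, hand_in gives the robot as it stands. The module is installed in compiled form; this text tells all that it offers.
- The arm moves only by the tool drive_tool, never from a script. Its argument "increments" is a list of rows, each a list of 7 numbers: the shift along the tool's x, y, z in m, then the turn, a rotation vector about the tool's x, y, z in degrees, then the gripper's target within -1 to 1 (fully open at 1, half-way at 0, shut at -1). In form: [[dx, dy, dz, rx, ry, rz, claw], ...]. A call has 1 to 10 rows; each row shifts and turns the commanded pose from where the row before left it, along the tool's axes as they then stand; what a row does not reach is not made up. A row lasts 1/8 s, in which the tool goes at most 62.5 mm and 10.7 degrees, less where a joint would pass 70% of its speed; a pose out of reach is approached as far as the arm can. A call is refused whole if a number of a shift passes 0.0625 or a number of a turn 10.7, either way. A call with a gripper value outside its range is refused whole. The fingers move at their own pace and stop on an object; the grip force is fixed at half the most. Time passes only in rows, so rows that do not move let the fingers close. It gives the time, the measured TCP pose, the force and the opening at its end, in the units of the state.
- ctrl.get_obs(): the state, without advancing time (a new reading comes with each control period).
- camera(name): name is "scene" or "top" or "wrist"; returns a dict with "img" (480x640x3 uint8, red, green, blue), "depth" (480x640 float32, m along the optical axis (not along the pixel's ray), 0 where there is no reading), "fx", "fy", "cx", "cy" (pixels), "world_from_camera" (4x4, takes a point from camera to world coordinates); the wrist camera has in their place "hand_eye" (4x4, takes a point from camera to tool coordinates, whose origin is the TCP and whose axes are the tool frame's). Camera axes: x right, y down, z forward; pixel columns grow to the right and rows downward; lengths in m; the calibration is good to about 2 mm. A picture is of the moment at which its call begins: read the wrist's pose just before it.
- hand_in(): hands the job in, once; it reports no verdict.
The state is a dict: "time_s": time; "q": joint angles; "dq": joint speeds; "joint_efforts": joint torques, N m; "eef_pos": TCP position; "eef_rot": TCP orientation; "wrist_force": force on the tool from outside, world axes, zero at the start; "torque": the same for the moment, N m; "opening": opening from 0.0 (shut) to 1.0 (fully open).
Only numpy, scipy, OpenCV 4.12 (cv2) and the standard library are available. Lean on these libraries where they do the work, as an engineer would, in place of code of your own. Each camera call takes 0.05 s, during which the arm holds its last target.

### The job

First push the rack's drip tray fully home, so that it lies under the rail. Then take the ladle out of the crock and hang it by its hook on the rail, in the free place between the hanging utensils, without knocking the others off or pushing them along the rail and without tipping the crock over.

Things in the scene. Friction and masses are not known exactly. Their poses are not given: they have to be found in the camera images.
- rack: Fixed utensil rack: two wooden runners and a steel hoop whose top is a straight level rail along the rack's y, 12 mm thick, 300 mm long, its top 270 mm above the worktop and straight above the origin; uprights 182 mm either side. Origin on the worktop under the middle of the rail; x points to the back (away from the robot), y to the left, z up. Three utensils hang 82 mm apart with one place left free.
- free_place (a point): The free place on the rail: point on top of the rail (270 mm up), 41 mm to the +y side of its middle; axes as the rack's. The nearest utensils hang about 82 mm to either side, leaving about 86 mm between their heads; which one is where changes.
- tray (a joint): The grey drip tray's slide, in m: 0 = fully home under the rail; it starts pulled out 0.045 to 0.08 towards the robot. Pushed in along the rack's +x; stiff (about 2 N), stays where it is left, with a firm stop at 0.
- tray_front (a point): Foremost point of the drip tray: middle of the small lip (110 mm wide, 6 mm thick, 9 mm proud) along the top of its front edge, at the lip's top, 28 mm above the worktop. Tray 336 mm wide, 165 mm deep, 26 mm high. Axes as the rack's.
- ladle_grip (a point): Small steel ladle, about 180 g, loose, standing bowl-down in the crock, hook up. This point is on its flat upright handle (14 mm wide along y, 4 mm thick along x), 36 mm below and 20 mm in front (-x) of the hook's seat. Axes: x towards the hook's opening and the bowl, z up along the handle. The handle runs straight from 18 mm to 168 mm below the seat. The bowl, 64 mm wide, 34 mm high, has its axis 14 mm behind (+x of) the seat and its bottom 200 mm below the seat.
- ladle_hook (a point): Seat of the ladle's hook: underside of the crown, the point that rests on the rail; the crown's top is 4 mm above. Hook opens downward, 36 mm wide inside, 14 mm wide along y; its tip is 27 mm behind (+x of) and 32 mm below the seat. Axes as ladle_grip. Hung, the ladle's handle is on the near side of the rail, its bowl under the rail and its tip behind the rail, so it comes in from the front with the hook raised and is then lowered.
- turner_hook (a point): Black slotted turner, loose, hanging on the rail by a hook like the ladle's; head about 78 mm wide along the rail, reaching about 195 mm below the rail's top. This point is the underside of its hook's crown, at the top of the rail; axes as the rack's. 
- skimmer_hook (a point): Steel skimmer with a round perforated disc, loose, hanging on the rail by a hook like the ladle's; head about 78 mm wide along the rail, reaching about 195 mm below the rail's top. This point is the underside of its hook's crown, at the top of the rail; axes as the rack's. 
- masher_hook (a point): Potato masher with a level round perforated plate, loose, hanging on the rail by a hook like the ladle's; head about 78 mm wide along the rail, reaching about 195 mm below the rail's top. This point is the underside of its hook's crown, at the top of the rail; axes as the rack's. 
- crock_rim (a point): Blue ceramic crock, loose, 0.8 kg, 96 mm across outside, 86 mm inside, 100 mm high; centre of its mouth. The ladle stands on its floor, 6 mm above the worktop. It may stand to the left or the right of the rack.
There are look-alikes about, which are no part of the job. What is shaped like the part that bears ladle_grip but orange or pink is not meant.

How it is judged:
By the outcome, as a careful person would: the job done as asked, in the order asked, and still so for the second after the job is handed in, with the robot touching nothing.
It also fails if it takes over 61 s, if anything falls off the work surface, if the arm or the gripper's body presses on something with over 40 N, if the wrist force passes 120 N, or if a joint passes its speed limit or range.

## Working session

There is one attempt and no reset: what is moved stays moved. The work goes in short steps, Python scripts to look and compute and a tool call to move; the robot and the scene stay as the last step left them, time stands still between calls to the robot, and variables do not carry over. Pictures are saved under pics/ and viewed, and the job is handed in when it is done.

Besides the shell and the picture viewer there is one more tool, called after ">>>" as a command line: name --pt "numbers of a row" for each row, then --argument value for the rest. drive_tool: Moves the arm, as the interface text tells. Its arguments: {"type":"object","properties":{"increments":{"type":"array","items":{"type":"array","items":{"type":"number"}}}},"required":["increments"]}

```bash
mkdir -p pics; cat > look.py <<'E'
import sys,cv2,numpy as np
from bench import ctrl,camera
def snap(name,tag):
    o=ctrl.get_obs()
    c=camera(name)
    cv2.imwrite(f'pics/{tag}.png',c['img'][:,:,::-1])
    np.savez(f'pics/{tag}.npz',pos=o['eef_pos'],rot=o['eef_rot'],**c)
    return o,c
E
python3 - <<'E'
from look import *
o,c=snap('scene','s0'); print(o)
print(c['world_from_camera'],c['fx'])
o,c=snap('top','t0');print(c['world_from_camera'],c['fx'])
E
```

```text
{'time_s': 0.0, 'q': array([ 9.84683392e-01,  1.81531659e-01,  1.60798057e+00, -1.62795602e-05,
        1.35377333e+00, -2.06300159e-01]), 'dq': array([-3.28540268e-04,  9.95745143e-04, -1.52744519e-03, -5.14140337e-07,
        6.65878865e-04, -9.74306949e-05]), 'joint_efforts': array([ 7.27632250e-04, -4.44862318e+01, -3.51340663e+01, -2.43141112e-04,
        9.19444661e-03, -3.24858945e-05]), 'eef_pos': array([0.21287816, 0.53359049, 0.24140266]), 'eef_rot': array([ 0.69416854,  0.1329228 ,  0.69462014, -0.13403147]), 'wrist_force': array([ 0.7803731 , -0.31924331, -0.11507836]), 'torque': array([ 0.01715128,  0.00956569, -0.02939545]), 'opening': 1.0030278032973368}
[[ 0.82939229 -0.26027853  0.49433139 -0.21100686]
 [-0.55862463 -0.37552453  0.7395403  -1.06522652]
 [-0.0068529  -0.8895147  -0.45685515  0.87150201]
 [ 0.          0.          0.          1.        ]] 576.6680237284165
[[-0.02104034 -0.98978954  0.14097509  0.30202501]
 [-0.99961304  0.01826045 -0.02098386  0.06952584]
 [ 0.01819534 -0.14136204 -0.98979074  1.55841507]
 [ 0.          0.          0.          1.        ]] 575.7028351398412
```

View pics/s0.png

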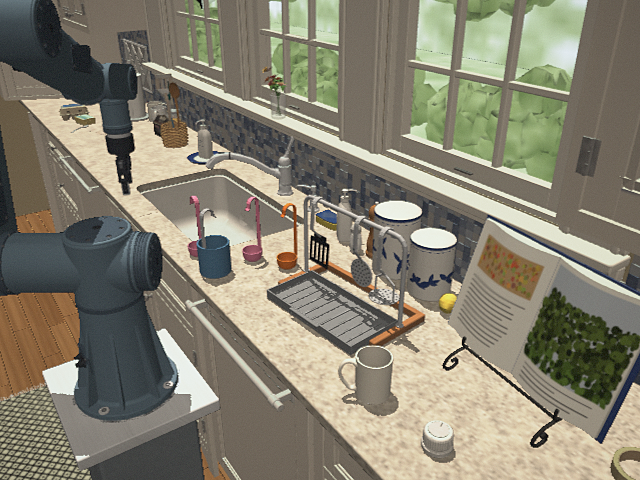

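View pics/t0.png

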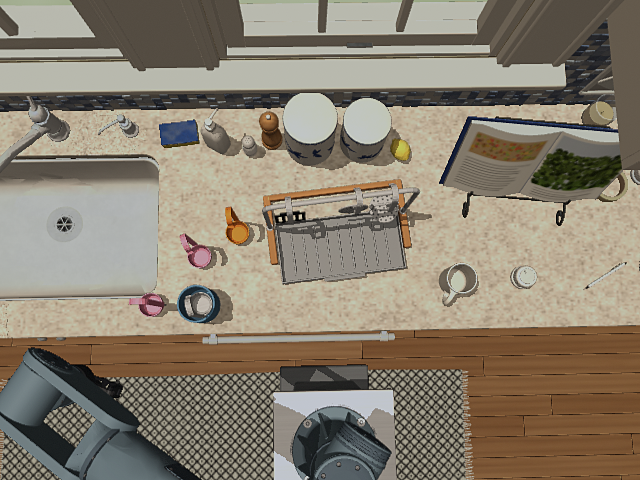

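The scene shows the rack at (345,270), the blue crock with the steel ladle at (214,255), and pink/orange look-alikes. The top view has the crock at (199,304), and the rail from (270,202) to (410,187). Zooming in next.

```bash
python3 - <<'E'
import cv2
s=cv2.imread('pics/s0.png');t=cv2.imread('pics/t0.png')
cv2.imwrite('pics/s0a.png',cv2.resize(s[180:355,170:440],None,fx=2.9,fy=2.9,interpolation=cv2.INTER_CUBIC))
cv2.imwrite('pics/t0a.png',cv2.resize(t[165:330,135:425],None,fx=2.7,fy=2.7,interpolation=cv2.INTER_CUBIC))
E
```

```text
(no output)
```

View pics/s0a.png

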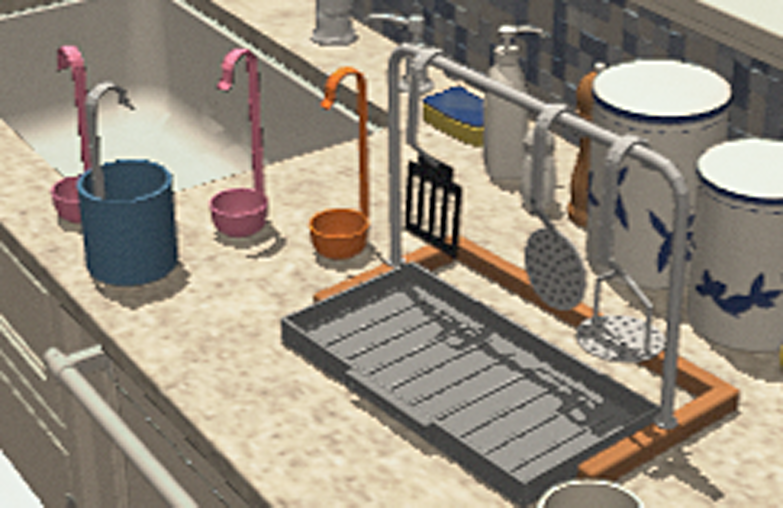

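View pics/t0a.png

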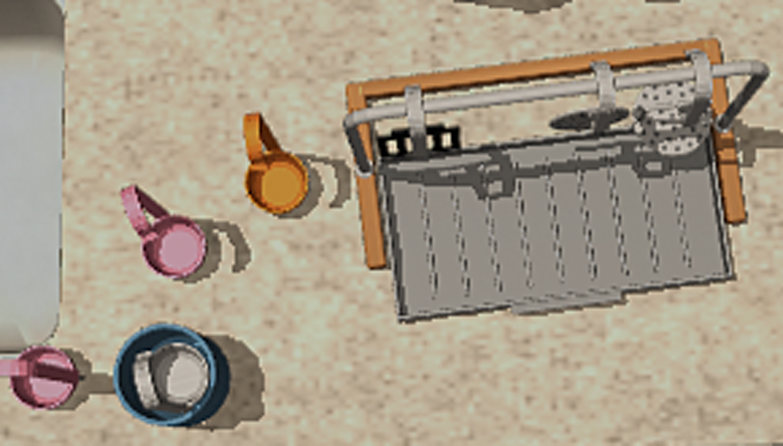

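The scene crop shows, from left, the turner, the free gap, the skimmer and the masher. The tray is pulled out, and the ladle's hook sticks up from the crock at crop (100,100). Now I'll measure using depth.

```bash
cat > pc.py <<'E'
import numpy as np
from scipy.spatial.transform import Rotation as R
def load(tag):
    d=np.load(f'pics/{tag}.npz'); Z=d['depth'];v,u=np.indices(Z.shape)
    P=np.stack([(u-d['cx'])/d['fx']*Z,(v-d['cy'])/d['fy']*Z,Z],-1)
    if 'world_from_camera' in d: M=d['world_from_camera']
    else:
        T=np.eye(4);q=d['rot'];T[:3,:3]=R.from_quat([q[1],q[2],q[3],q[0]]).as_matrix();T[:3,3]=d['pos'];M=T@d['hand_eye']
    W=P@M[:3,:3].T+M[:3,3]; W[Z<=0]=np.nan
    return W,d['img']
E
python3 - <<'E'
from pc import *
np.set_printoptions(precision=4,suppress=True)
for tag in('t0','s0'):
    W,img=load(tag)
    X,Y,Z=W[...,0],W[...,1],W[...,2]
    # rail: 
    m=(Z>0.25)&(Z<0.282)&(X>0.4)&(X<0.75)&(abs(Y)<0.3)
    v,u=np.where(m); p=W[m]; print(tag,'rail',m.sum(),u.min(),u.max(),v.min(),v.max())
    A=np.c_[p[:,1],np.ones(len(p))]
    for _ in range(5):
        s,*_r=np.linalg.lstsq(A,p[:,0],rcond=None); r=p[:,0]-A@s; k=abs(r)<0.01; p=p[k];A=A[k]
    print('x=%.4f*y+%.4f'%tuple(s),len(p),p.min(0),p.max(0), np.median(p[:,2]), np.percentile(p[:,2],95))
    # tray
    m=(Z>0.02)&(Z<0.034)&(X>0.3)&(X<0.75)&(abs(Y)<0.3); p=W[m]; print('tray',p.min(0),p.max(0),m.sum())
    # blue crock
    i=img.astype(int); b=(i[...,2]>i[...,0]+30)&(Z>0.085)&(Z<0.11)&(X<0.6)&(Y>0)
    p=W[b];print('crock',b.sum(),p.min(0),p.max(0))
    c=np.nanmedian(p,0)
    m=(Z>0.11)&(abs(X-c[0])<0.07)&(abs(Y-c[1])<0.06)
    v,u=np.where(m)
    print('ladle',m.sum()); 
    for k in range(0,len(u),max(1,len(u)//45)): print(u[k],v[k],W[v[k],u[k]],img[v[k],u[k]])
E
```

```text
t0 rail 1071 263 419 184 216
x=-0.1079*y+0.6045 867 [ 0.5826 -0.2008  0.2505] [0.632  0.1634 0.2809] 0.2701197041591443 0.2762750158675462
tray [ 0.3744 -0.2999  0.02  ] [0.7164 0.2995 0.034 ] 1885
crock 210 [0.3347 0.2983 0.0885] [0.4279 0.3927 0.1091]
ladle 152
188 295 [0.3972 0.3483 0.1814] [100 101  98]
185 296 [0.3952 0.3562 0.1773] [75 77 77]
188 296 [0.3944 0.347  0.1874] [164 156 146]
186 297 [0.3924 0.3526 0.1835] [175 165 155]
189 297 [0.3916 0.3434 0.1936] [117 111 103]
185 298 [0.3895 0.3531 0.1923] [81 80 77]
188 298 [0.3887 0.3438 0.2034] [114 109 101]
185 299 [0.3869 0.3523 0.1959] [129 121 112]
188 299 [0.3863 0.3436 0.2043] [167 161 150]
184 300 [0.3843 0.3533 0.202 ] [95 94 91]
187 300 [0.384  0.346  0.2037] [156 149 140]
190 300 [0.3837 0.3384 0.2065] [42 38 37]
186 301 [0.3817 0.3483 0.2037] [157 150 140]
189 301 [0.3813 0.3401 0.2096] [203 200 190]
186 302 [0.3789 0.3466 0.2118] [183 179 177]
189 302 [0.379  0.3405 0.2076] [188 181 170]
185 303 [0.3769 0.3497 0.2079] [195 185 174]
188 303 [0.3766 0.3423 0.2098] [175 168 158]
185 304 [0.3747 0.3502 0.2053] [198 18
[... 3469 characters left out ...]
[157 162 145]
203 230 [0.3488 0.3293 0.152 ] [71 70 68]
202 231 [0.3463 0.3312 0.1488] [89 89 86]
201 232 [0.3468 0.3409 0.1415] [109  99  97]
204 232 [0.3508 0.3283 0.1455] [161 165 147]
203 233 [0.3479 0.3292 0.1428] [84 81 79]
203 234 [0.3472 0.3283 0.1402] [85 80 78]
203 235 [0.3485 0.3325 0.1349] [88 86 84]
203 236 [0.3504 0.338  0.1289] [91 89 84]
203 237 [0.3472 0.3307 0.1296] [100  95  89]
202 238 [0.3471 0.3387 0.1231] [94 90 83]
205 238 [0.351  0.3259 0.1273] [52 66 69]
204 239 [0.3482 0.3274 0.1243] [100  97  92]
203 240 [0.3493 0.3384 0.1161] [98 93 91]
202 241 [0.3459 0.3381 0.114 ] [112 112 107]
205 241 [0.3522 0.3312 0.1151] [92 93 91]
205 242 [0.3522 0.332  0.1115] [90 87 86]
```

```bash
python3 - <<'E'
from pc import *
import cv2
np.set_printoptions(precision=4,suppress=True)
for tag in('t0','s0'):
    W,img=load(tag); X,Y,Z=W[...,0],W[...,1],W[...,2]
    i=img.astype(int)
    # rail extents in rack axes
    yaw=np.arctan(0.11); ex=np.array([np.cos(yaw),np.sin(yaw)]); ey=np.array([-ex[1],ex[0]])
    a=X*ex[0]+Y*ex[1]; b=X*ey[0]+Y*ey[1]
    for lo,hi in((.2,.255),(.1,.2),(.262,.275)):
        m=(Z>lo)&(Z<hi)&(a>.56)&(a<.64)&(abs(b)<.35)&(i.std(-1)<12)
        bb=b[m]; h,e=np.histogram(bb,np.arange(-.32,.2,.01)); print(tag,lo,[(round(e[k],2),h[k]) for k in range(len(h)) if h[k]])
    m=(Z>.255)&(Z<.28)&(a>.57)&(a<.63)&(b>-.22)&(b<.05)
    print('rail a by b',[(round(t,2),round(float(np.median(a[m&(abs(b-t)<.012)])),4),round(float(np.median(Z[m&(abs(b-t)<.012)])),4)) for t in np.arange(-.2,.06,.02)])
    # tray: grey dark, Z .015-.034
    m=(Z>.012)&(Z<.034)&(a>.38)&(a<.62)&(abs(b+.08)<.25)&(i.std(-1)<10)&(i.mean(-1)<150)
    print('tray',np.percentile(a[m],[0.5,2,98]),np.percentile(b[m],[.5,1,99,99.5]),m.sum())
    for t in np.arange(-.24,.12,.02):
        k=m&(abs(b-t)<.01)
        if k.sum()>5: print('  b%.2f'%t, np.sort(a[k])[:3],end='')
    print()
    # crown of ladle
    m=(Z>.195)&(Z<.215)&(abs(X-.375)<.05)&(abs(Y-.34)<.03)
    p=W[m][:,:2]; (c,sz,an)=cv2.minAreaRect(p.astype(np.float32)); print('crown rect',c,sz,an)
    u,s,vt=np.linalg.svd(p-p.mean(0)); print('pca',vt[0],np.degrees(np.arctan2(*(vt[0][::-1]))), p.mean(0))
    m=(Z>.115)&(Z<.18)&(abs(X-.35)<.02)&(abs(Y-.335)<.03); print('handle',W[m].mean(0),np.median(W[m],0))
    b_=(i[...,2]>i[...,0]+30)&(Z>0.092)&(Z<0.108)&(X<0.6)&(Y>0); p=W[b_][:,:2]; A=np.c_[2*p,np.ones(len(p))]; s=np.linalg.lstsq(A,(p**2).sum(1),rcond=None)[0]; print('crock',s[:2],np.sqrt(s[2]+s[:2]@s[:2]))
E
```

```text
t0 0.2 [(np.float64(-0.28), np.int64(1)), (np.float64(-0.27), np.int64(29)), (np.float64(-0.22), np.int64(11)), (np.float64(-0.21), np.int64(31)), (np.float64(-0.2), np.int64(2)), (np.float64(-0.14), np.int64(2)), (np.float64(-0.13), np.int64(26)), (np.float64(-0.12), np.int64(12)), (np.float64(0.03), np.int64(20)), (np.float64(0.04), np.int64(14)), (np.float64(0.08), np.int64(1)), (np.float64(0.09), np.int64(24)), (np.float64(0.1), np.int64(6))]
t0 0.1 [(np.float64(-0.28), np.int64(1)), (np.float64(-0.27), np.int64(52)), (np.float64(-0.24), np.int64(4)), (np.float64(-0.22), np.int64(14)), (np.float64(-0.21), np.int64(35)), (np.float64(-0.2), np.int64(10)), (np.float64(-0.19), np.int64(9)), (np.float64(-0.18), np.int64(10)), (np.float64(-0.17), np.int64(1)), (np.float64(-0.16), np.int64(17)), (np.float64(-0.15), np.int64(7)), (np.float64(-0.14), np.int64(1)), (np.float64(-0.13), np.int64(27)), (np.float64(-0.12), np.int64(29)), (np.float64(-0.11), np.int64(24)), (np.float64(-0.1), np.int64(15)), (np.float64(-0.09), np.int64(7)), (np.float64(0.0), np.int64(21)), (np.float64(0.01), np.
[... 6561 characters left out ...]
5]  b-0.16 [0.4445 0.4448 0.4451]  b-0.14 [0.435  0.4361 0.4374]  b-0.12 [0.4358 0.4363 0.437 ]  b-0.10 [0.4336 0.4357 0.4358]  b-0.08 [0.4363 0.4373 0.4377]  b-0.06 [0.4354 0.4363 0.4369]  b-0.04 [0.4361 0.4366 0.4375]  b-0.02 [0.4439 0.4443 0.4449]  b-0.00 [0.4428 0.443  0.4436]  b0.02 [0.4399 0.4433 0.4436]  b0.04 [0.4433 0.4433 0.4441]  b0.06 [0.4432 0.4433 0.4441]  b0.08 [0.4455 0.4468 0.4469]  b0.10 [0.5934 0.594  0.595 ]
crown rect (0.36572137475013733, 0.3387477695941925) (0.03898857533931732, 0.022844990715384483) 17.741355895996094
pca [-0.9799 -0.1995] -168.49130260870746 [0.3651 0.337 ]
handle [0.3489 0.3335 0.148 ] [0.3487 0.3326 0.149 ]
crock [0.3799 0.3417] 0.04523463866591535
```

Measured: rack yaw 6.3°, with the rail at a=0.600 and rack centre at b=-0.090, in axes turned by that yaw. The upright spacing, rail height of 0.27 m and 110 mm lip all agree with the given sizes. The tray lip front is at a=0.437. The ladle handle is at about (0.3495, 0.334), yaw about 13°, and the crown top at 0.21 m matches.

Next I'll write the planner for the approach to the tray.

```bash
cat > plan.py <<'E'
import numpy as np
from scipy.spatial.transform import Rotation as R
from bench import ctrl
YAW=np.arctan(0.11); EX=np.array([np.cos(YAW),np.sin(YAW),0]); EY=np.array([-EX[1],EX[0],0])
def ab(a,b,z): return a*EX+b*EY+np.array([0,0,z])
def cur():
    o=ctrl.get_obs(); q=o['eef_rot']; return np.array(o['eef_pos']),R.from_quat([q[1],q[2],q[3],q[0]])
def orient(yaw,tilt,sgn=1):
    h=np.array([np.cos(yaw),np.sin(yaw),0]); x=np.sin(tilt)*h+np.array([0,0,-np.cos(tilt)])
    y=sgn*np.array([-np.sin(yaw),np.cos(yaw),0]); return R.from_matrix(np.c_[x,y,np.cross(x,y)])
def rows(p0,r0,p1,r1,n):
    rv=(r0.inv()*r1).as_rotvec(); out=[]
    for k in range(n):
        r=r0*R.from_rotvec(rv*k/n); d=r.inv().apply((p1-p0)/n); out.append(np.r_[d,np.degrees(rv)/n])
    return np.array(out)
def show(M):
    for r in M: print([round(v,4) for v in r[:3]]+[round(v,2) for v in r[3:]])
    print('max',abs(M[:,:3]).max(),abs(M[:,3:]).max())
E
python3 - <<'E'
from plan import *
np.set_printoptions(precision=3,suppress=True)
p,r=cur(); print(p,'\n',r.as_matrix())
for s in(1,-1):
    print(s,np.degrees((r.inv()*orient(YAW,np.radians(20),s)).as_rotvec()))
s=1 if r.as_matrix()[1,1]>0 else -1
r1=orient(YAW,np.radians(20),s)
mid=np.array([.25,.40,.33]); pre=ab(.385,-.09,.15)
print('up');show(rows(p,r,mid,r1,6))
print('over');show(rows(mid,r1,pre,r1,10))
E
```

```text
[0.213 0.534 0.241] 
 [[-0.001  0.371  0.929]
 [-0.001  0.929 -0.371]
 [-1.    -0.002 -0.   ]]
1 [-27.734 -19.639   4.974]
-1 [149.943   6.711  26.496]
up
[np.float64(-0.0147), np.float64(-0.0184), np.float64(0.014), np.float64(-4.62), np.float64(-3.27), np.float64(0.83)]
[np.float64(-0.0142), np.float64(-0.0193), np.float64(0.0133), np.float64(-4.62), np.float64(-3.27), np.float64(0.83)]
[np.float64(-0.0138), np.float64(-0.0201), np.float64(0.0125), np.float64(-4.62), np.float64(-3.27), np.float64(0.83)]
[np.float64(-0.0134), np.float64(-0.0209), np.float64(0.0116), np.float64(-4.62), np.float64(-3.27), np.float64(0.83)]
[np.float64(-0.013), np.float64(-0.0216), np.float64(0.0107), np.float64(-4.62), np.float64(-3.27), np.float64(0.83)]
[np.float64(-0.0128), np.float64(-0.0223), np.float64(0.0096), np.float64(-4.62), np.float64(-3.27), np.float64(0.83)]
max 0.022266316907882992 4.62226309107166
over
[np.float64(0.0201), np.float64(-0.046), np.float64(0.0026), np.float64(0.0), np.float64(0.0), np.float64(0.0)]
[np.float64(0.0201), np.float64(-0.046), np.float64(0.0026), np.float64(0.
[... 261 characters left out ...]

[np.float64(0.0201), np.float64(-0.046), np.float64(0.0026), np.float64(0.0), np.float64(0.0), np.float64(0.0)]
[np.float64(0.0201), np.float64(-0.046), np.float64(0.0026), np.float64(0.0), np.float64(0.0), np.float64(0.0)]
[np.float64(0.0201), np.float64(-0.046), np.float64(0.0026), np.float64(0.0), np.float64(0.0), np.float64(0.0)]
[np.float64(0.0201), np.float64(-0.046), np.float64(0.0026), np.float64(0.0), np.float64(0.0), np.float64(0.0)]
[np.float64(0.0201), np.float64(-0.046), np.float64(0.0026), np.float64(0.0), np.float64(0.0), np.float64(0.0)]
[np.float64(0.0201), np.float64(-0.046), np.float64(0.0026), np.float64(0.0), np.float64(0.0), np.float64(0.0)]
max 0.04602666225859488 0.0
```

>>> drive_tool --pt "-0.015 -0.018 0.014 -4.6 -3.3 0.8 -1" --pt "-0.014 -0.019 0.013 -4.6 -3.3 0.8 -1" --pt "-0.014 -0.02 0.0125 -4.6 -3.3 0.8 -1" --pt "-0.0135 -0.021 0.0115 -4.6 -3.3 0.8 -1" --pt "-0.013 -0.0215 0.0105 -4.6 -3.3 0.8 -1" --pt "-0.013 -0.022 0.0095 -4.6 -3.3 0.8 -1"

```text
time_s: 0.85
eef_pos: [0.2494, 0.4008, 0.3314]
eef_rot: [0.819, -0.033, 0.571, 0.044]
wrist_force: [-0.2, 0.1, 0.8]
opening: 0.002
```

```bash
python3 - <<'E'
from plan import *
p,r=cur(); r1=orient(YAW,np.radians(20)); print(p)
show(rows(p,r,ab(.385,-.09,.15),r1,10)[:2])
E
```

```text
[0.24940409 0.40080174 0.33139158]
[np.float64(0.0204), np.float64(-0.0461), np.float64(0.0024), np.float64(0.01), np.float64(0.03), np.float64(0.02)]
[np.float64(0.0204), np.float64(-0.0461), np.float64(0.0024), np.float64(0.01), np.float64(0.03), np.float64(0.02)]
max 0.04606084658950044 0.02523951794381621
```

>>> drive_tool --pt "0.0204 -0.0461 0.0024 0 0 0 -1" --pt "0.0204 -0.0461 0.0024 0 0 0 -1" --pt "0.0204 -0.0461 0.0024 0 0 0 -1" --pt "0.0204 -0.0461 0.0024 0 0 0 -1" --pt "0.0204 -0.0461 0.0024 0 0 0 -1" --pt "0.0204 -0.0461 0.0024 0 0 0 -1" --pt "0.0204 -0.0461 0.0024 0 0 0 -1" --pt "0.0204 -0.0461 0.0024 0 0 0 -1" --pt "0.0204 -0.0461 0.0024 0 0 0 -1" --pt "0.0204 -0.0461 0.0024 0 0 0 -1"

```text
time_s: 2.1
eef_pos: [0.3911, -0.0492, 0.1487]
eef_rot: [0.819, -0.031, 0.571, 0.042]
wrist_force: [1.6, 0.9, 0.6]
opening: -0.0
```

```bash
python3 - <<'E'
from plan import *
p,r=cur(); r1=orient(YAW,np.radians(20)); print(p@EX,p@EY,p)
show(rows(p,r,ab(.385,-.09,.030),r1,4))
p=ab(.385,-.09,.030)
show(rows(p,r1,ab(.395,-.09,.030),r1,1))
E
```

```text
0.383340673273952 -0.0916555510678994 [ 0.39106396 -0.04919136  0.1486711 ]
[np.float64(0.028), np.float64(0.0005), np.float64(-0.0099), np.float64(-0.05), np.float64(0.06), np.float64(0.06)]
[np.float64(0.028), np.float64(0.0005), np.float64(-0.0098), np.float64(-0.05), np.float64(0.06), np.float64(0.06)]
[np.float64(0.028), np.float64(0.0005), np.float64(-0.0098), np.float64(-0.05), np.float64(0.06), np.float64(0.06)]
[np.float64(0.028), np.float64(0.0004), np.float64(-0.0098), np.float64(-0.05), np.float64(0.06), np.float64(0.06)]
max 0.02800979636218382 0.06006257431527247
[np.float64(0.0034), np.float64(-0.0), np.float64(0.0094), np.float64(0.0), np.float64(0.0), np.float64(0.0)]
max 0.009396926207859103 0.0
```

>>> drive_tool --pt "0.028 0.0005 -0.0098 0 0 0 -1" --pt "0.028 0.0005 -0.0098 0 0 0 -1" --pt "0.028 0.0005 -0.0098 0 0 0 -1" --pt "0.028 0.0005 -0.0098 0 0 0 -1" --pt "0 0 0 0 0 0 -1"

```text
time_s: 2.72
eef_pos: [0.3904, -0.0437, 0.0282]
eef_rot: [0.817, -0.029, 0.574, 0.044]
wrist_force: [-1.0, 0.4, -0.2]
opening: -0.001
```

>>> drive_tool --pt "0.0034 0 0.0094 0 0 0 -1" --pt "0.0034 0 0.0094 0 0 0 -1" --pt "0.0034 0 0.0094 0 0 0 -1" --pt "0.0034 0 0.0094 0 0 0 -1" --pt "0.0034 0 0.0094 0 0 0 -1" --pt "0.0034 0 0.0094 0 0 0 -1"

```text
time_s: 3.48
eef_pos: [0.4527, -0.0387, 0.0306]
eef_rot: [0.819, -0.031, 0.572, 0.043]
wrist_force: [-2.1, -0.9, 2.0]
opening: 0.0
```

```bash
python3 - <<'E'
from plan import *
from look import snap
p,r=cur(); print(p@EX,p@EY,p); o=ctrl.get_obs(); print(o['wrist_force'])
o,c=snap('scene','s1');cv2=__import__('cv2');cv2.imwrite('pics/s1a.png',cv2.resize(c['img'][150:380,170:450,::-1],None,fx=2.5,fy=2.5))
E
```

```text
0.44574704452786174 -0.0879443400251843 [ 0.45269038 -0.03867886  0.03057293]
[-2.14566261 -0.86351749  1.97452473]
```

View pics/s1a.png

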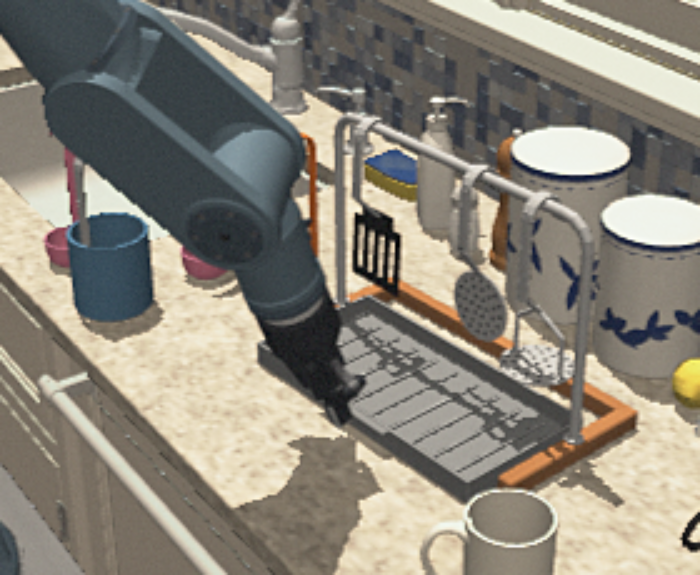

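The fingers are at crop (345,410) on the lip, and the tray is moving at about 2 N. I'll keep pushing, slower near the stop.

>>> drive_tool --pt "0.0034 0 0.0094 0 0 0 -1" --pt "0.0034 0 0.0094 0 0 0 -1" --pt "0.0034 0 0.0094 0 0 0 -1" --pt "0.0017 0 0.0047 0 0 0 -1"

```text
time_s: 4.03
eef_pos: [0.4874, -0.0349, 0.0306]
eef_rot: [0.819, -0.031, 0.572, 0.043]
wrist_force: [-2.5, -0.4, -1.2]
opening: 0.003
```

>>> drive_tool --pt "0.0014 0 0.0038 0 0 0 -1" --pt "0.001 0 0.0028 0 0 0 -1"

```text
time_s: 4.28
eef_pos: [0.4911, -0.0339, 0.0295]
eef_rot: [0.817, -0.031, 0.574, 0.044]
wrist_force: [-30.2, -10.0, 19.0]
opening: -0.0
```

>>> drive_tool --pt "0.001 0 0.0028 0 0 0 -1" --pt "0 0 0 0 0 0 -1"

```text
time_s: 4.53
eef_pos: [0.491, -0.0329, 0.0281]
eef_rot: [0.816, -0.031, 0.576, 0.045]
wrist_force: [-33.5, -9.7, 18.5]
opening: -0.002
```

Force jumped to about 35 N with no further travel, so that's the stop. I'll back off and check.

>>> drive_tool --pt "-0.0034 0 -0.0094 0 0 0 -1" --pt "-0.01 0 -0.028 0 0 0 -1" --pt "-0.04 0 -0.014 0 0 0 -1" --pt "-0.05 0 0.0 0 0 0 -1"

```text
time_s: 5.03
eef_pos: [0.412, -0.0427, 0.1101]
eef_rot: [0.818, -0.03, 0.572, 0.043]
wrist_force: [1.5, -1.3, 0.5]
opening: -0.002
```

```bash
python3 - <<'E'
from look import *
from plan import *
from pc import load
p,r=cur(); print(p@EX,p@EY,p)
for n,t in(('scene','s2'),('top','t2')):
    o,c=snap(n,t); W,img=load(t); X,Y,Z=W[...,0],W[...,1],W[...,2]
    a=X*EX[0]+Y*EX[1]; b=X*EY[0]+Y*EY[1]; i=img.astype(int)
    m=(Z>.02)&(Z<.034)&(a>.46)&(a<.62)&(abs(b+.09)<.045)&(i.std(-1)<10)&(i.mean(-1)<150)
    print(t,m.sum(),np.sort(a[m])[:12:3])
    m=(Z>.02)&(Z<.034)&(a>.46)&(a<.62)&(abs(b+.21)<.035)&(i.std(-1)<10)&(i.mean(-1)<150)
    print(t,m.sum(),np.sort(a[m])[:12:3], np.sort(a[m])[-12::3])
E
python3 -c "
import cv2
c=cv2.imread('pics/s2.png');cv2.imwrite('pics/s2a.png',cv2.resize(c[150:380,170:450],None,fx=2.5,fy=2.5))
c=cv2.imread('pics/t2.png');cv2.imwrite('pics/t2a.png',cv2.resize(c[150:340,135:435],None,fx=2.5,fy=2.5))"
```

```text
0.40481842904269605 -0.08744364262800002 [ 0.41195241 -0.04265632  0.11011813]
s2 54 [0.49377105 0.49474599 0.49542573 0.49622013]
s2 47 [0.50213613 0.50307943 0.5039633  0.50426492] [0.50650526 0.50692059 0.50773243 0.50851204]
t2 119 [0.49646136 0.49714133 0.4975176  0.49779867]
t2 27 [0.50554206 0.50593909 0.50619868 0.50675125] [0.50736859 0.50899457 0.50950042 0.51002391]
```

View pics/s2a.png

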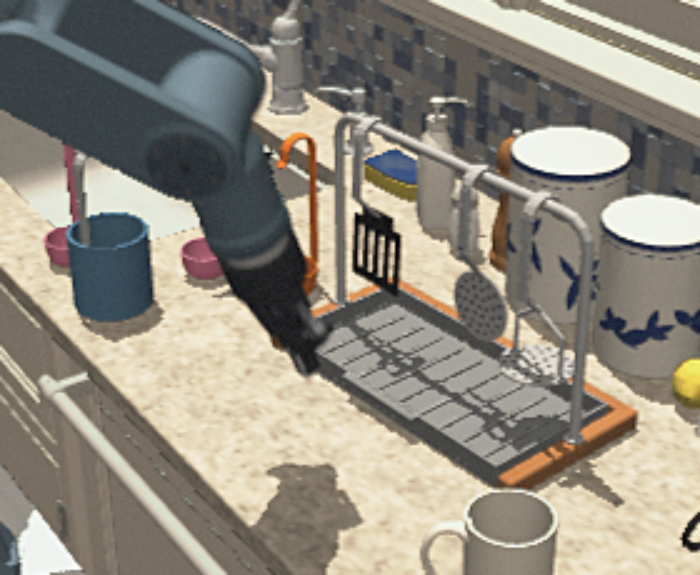

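View pics/t2a.png

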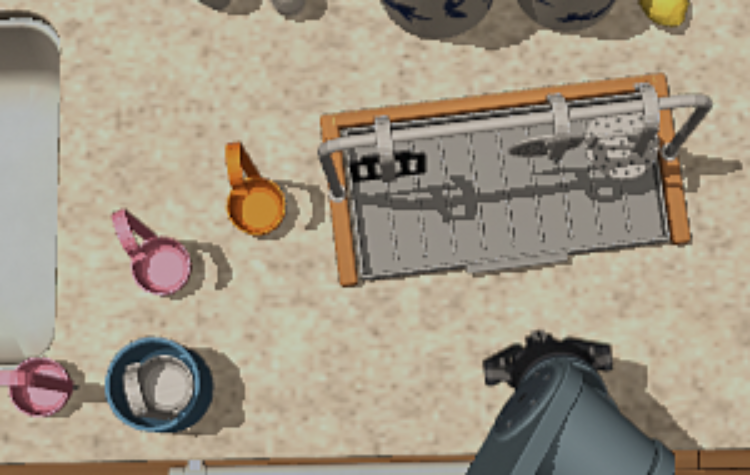

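The tray lip is now at a≈0.4965, up from 0.437. The front edge is flush between the runner ends (top crop 345–690, 240–285) and the utensils have not moved, so the tray is home.

For the ladle I'll use tilt 15°, yaw 13° and jaws across the handle's 14 mm width.

```bash
cat >> plan.py <<'E'
def tcp_for(H,rt): 
    m=rt.as_matrix(); return np.array(H)+.003*m[:,0]-.005*m[:,2]
E
python3 - <<'E'
from plan import *
p,r=cur(); L=np.radians(13); r1=orient(L,np.radians(15))
T=tcp_for([.3495,.334,.17],r1); print(T)
mid=np.array([.36,.03,.31]); 
show(rows(p,r,mid,r1,5)); show(rows(mid,r1,T+[0,0,.10],r1,7)[:1])
E
```

```text
[0.34555071 0.33308823 0.16580813]
[np.float64(-0.0397), np.float64(0.0158), np.float64(0.0047), np.float64(-1.29), np.float64(1.16), np.float64(0.55)]
[np.float64(-0.0397), np.float64(0.016), np.float64(0.0043), np.float64(-1.29), np.float64(1.16), np.float64(0.55)]
[np.float64(-0.0396), np.float64(0.0163), np.float64(0.0039), np.float64(-1.29), np.float64(1.16), np.float64(0.55)]
[np.float64(-0.0395), np.float64(0.0166), np.float64(0.0034), np.float64(-1.29), np.float64(1.16), np.float64(0.55)]
[np.float64(-0.0394), np.float64(0.0169), np.float64(0.003), np.float64(-1.29), np.float64(1.16), np.float64(0.55)]
max 0.03971393017187646 1.2852923521616682
[np.float64(0.0081), np.float64(0.0427), np.float64(0.0058), np.float64(0.0), np.float64(0.0), np.float64(0.0)]
max 0.04265292653790316 0.0
```

>>> drive_tool --pt "-0.0397 0.0158 0.0047 -1.3 1.15 0.55 0" --pt "-0.0397 0.016 0.0043 -1.3 1.15 0.55 0" --pt "-0.0396 0.0163 0.0039 -1.3 1.15 0.55 0" --pt "-0.0395 0.0166 0.0034 -1.3 1.15 0.55 0" --pt "-0.0394 0.0169 0.003 -1.3 1.15 0.55 0" --pt "0 0.043 0.0058 0 0 0 0" --pt "0 0.043 0.0058 0 0 0 0" --pt "0 0.043 0.0058 0 0 0 0" --pt "0 0.043 0.0058 0 0 0 0"

```text
time_s: 6.25
eef_pos: [0.342, 0.2053, 0.3127]
eef_rot: [0.786, -0.066, 0.608, 0.094]
wrist_force: [-1.1, 0.0, 0.0]
opening: 0.499
```

```bash
python3 - <<'E'
from look import *
from plan import *
p,r=cur(); print(p); o,c=snap('wrist','w3'); print(c['hand_eye'])
E
```

```text
[0.34200649 0.20526673 0.31265096]
[[-1.39440459e-03 -2.74278301e-01  9.61649348e-01 -1.31096118e-01]
 [ 9.99998599e-01 -1.27315018e-03  1.08688804e-03  2.87093900e-04]
 [ 9.26214234e-04  9.61649517e-01  2.74279692e-01 -6.89923172e-02]
 [ 0.00000000e+00  0.00000000e+00  0.00000000e+00  1.00000000e+00]]
```

View pics/w3.png

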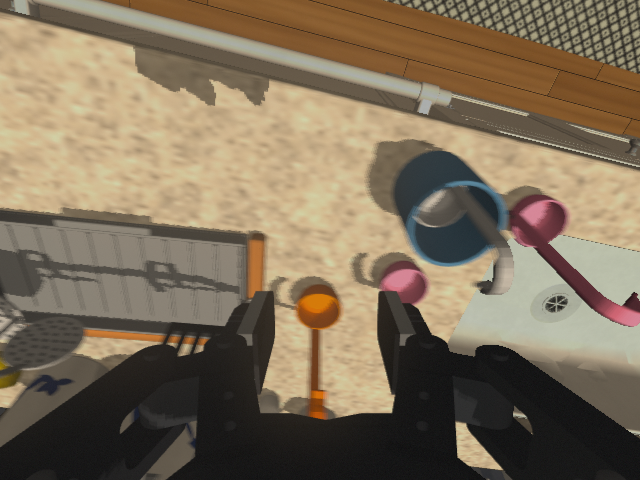

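The wrist view shows the blue crock at (450,210) with the ladle's handle running from (460,190) to (510,245), and the pink one clear to its right at (580,280). I'll refine from this depth.

```bash
python3 - <<'E'
from pc import *
import cv2
np.set_printoptions(precision=4,suppress=True)
W,img=load('w3'); X,Y,Z=W[...,0],W[...,1],W[...,2]; i=img.astype(int)
g=(i.std(-1)<14)&(abs(X-.372)<.06)&(abs(Y-.337)<.045)
for lo,hi in((.115,.135),(.135,.155),(.155,.175),(.175,.19),(.19,.2),(.2,.206),(.206,.216)):
    m=g&(Z>lo)&(Z<hi); p=W[m]
    if len(p)<5: print(lo,len(p));continue
    c=cv2.minAreaRect(p[:,:2].astype(np.float32)); print(lo,len(p),np.median(p,0),p.min(0)[:2],p.max(0)[:2],'rect',np.round(c[0],4),np.round(c[1],4),c[2])
m=(i[...,2]>i[...,0]+30)&(Z>.09)&(Z<.11)&(abs(X-.38)<.07)&(abs(Y-.34)<.07); p=W[m][:,:2]
A=np.c_[2*p,np.ones(len(p))]; s=np.linalg.lstsq(A,(p**2).sum(1),rcond=None)[0]; print('crock',s[:2],np.sqrt(s[2]+s[:2]@s[:2]))
E
```

```text
0.115 178 [0.3491 0.3356 0.126 ] [0.3469 0.3306] [0.3538 0.3435] rect [0.3486 0.3365] [0.0047 0.0136] 30.111997604370117
0.135 205 [0.349  0.3358 0.1451] [0.3469 0.3305] [0.3543 0.344 ] rect [0.349  0.3369] [0.0048 0.0138] 30.694250106811523
0.155 244 [0.349  0.3359 0.1654] [0.3468 0.3303] [0.3538 0.3439] rect [0.3488 0.3367] [0.0044 0.014 ] 28.085424423217773
0.175 289 [0.3496 0.3382 0.1841] [0.3466 0.3304] [0.39   0.3534] rect [0.3689 0.3417] [0.0435 0.0139] 13.02021312713623
0.19 245 [0.3507 0.3393 0.1949] [0.347 0.33 ] [0.3917 0.3477] rect [0.3691 0.3424] [0.0433 0.0149] 15.337178230285645
0.2 251 [0.3563 0.3396 0.2038] [0.3501 0.3326] [0.3874 0.3519] rect [0.3686 0.3415] [0.0362 0.0142] 11.316972732543945
0.206 563 [0.3673 0.3414 0.2087] [0.3538 0.3326] [0.3827 0.3511] rect [0.3685 0.3418] [0.028  0.0146] 14.722495079040527
crock [0.3814 0.3469] 0.04488047665481805
```

Handle refined to (0.349, 0.337), vertical, yaw 13.5°. Now I'll plan the grasp.

```bash
python3 - <<'E'
from plan import *
p,r=cur(); r1=orient(np.radians(13.5),np.radians(15))
T=tcp_for([.349,.337,.17],r1); print(T)
show(rows(p,r,T+[0,0,.10],r1,4)); show(rows(T+[0,0,.1],r1,T,r1,5)[:1])
E
```

```text
[0.34505882 0.33605381 0.16580813]
[np.float64(0.0139), np.float64(0.0303), np.float64(0.0051), np.float64(-0.07), np.float64(-0.1), np.float64(-0.19)]
[np.float64(0.0138), np.float64(0.0303), np.float64(0.0051), np.float64(-0.07), np.float64(-0.1), np.float64(-0.19)]
[np.float64(0.0137), np.float64(0.0304), np.float64(0.0051), np.float64(-0.07), np.float64(-0.1), np.float64(-0.19)]
[np.float64(0.0136), np.float64(0.0304), np.float64(0.0051), np.float64(-0.07), np.float64(-0.1), np.float64(-0.19)]
max 0.030397066239450588 0.19368101320591763
[np.float64(0.0193), np.float64(0.0), np.float64(-0.0052), np.float64(0.0), np.float64(0.0), np.float64(0.0)]
max 0.019318516525781367 0.0
```

>>> drive_tool --pt "0.0139 0.0303 0.0051 0 -0.1 -0.2 0" --pt "0.0138 0.0303 0.0051 0 -0.1 -0.2 0" --pt "0.0137 0.0304 0.0051 0 -0.1 -0.2 0" --pt "0.0136 0.0304 0.0051 -0.2 -0.1 -0.2 0" --pt "0 0 0 0 0 0 0"

```text
time_s: 6.92
eef_pos: [0.3465, 0.3309, 0.2632]
eef_rot: [0.787, -0.072, 0.606, 0.09]
wrist_force: [-1.0, -0.5, -0.7]
opening: 0.5
```

```bash
python3 - <<'E'
from look import *
from plan import *
p,r=cur(); r1=orient(np.radians(13.5),np.radians(15))
T=tcp_for([.349,.337,.17],r1); print(p-T); show(rows(p,r,T,r1,5))
o,c=snap('wrist','w4')
E
```

```text
[ 0.00142155 -0.00516807  0.09734924]
[np.float64(0.0188), np.float64(0.0012), np.float64(-0.005), np.float64(-0.03), np.float64(-0.06), np.float64(0.06)]
[np.float64(0.0188), np.float64(0.0011), np.float64(-0.005), np.float64(-0.03), np.float64(-0.06), np.float64(0.06)]
[np.float64(0.0188), np.float64(0.0011), np.float64(-0.005), np.float64(-0.03), np.float64(-0.06), np.float64(0.06)]
[np.float64(0.0188), np.float64(0.0011), np.float64(-0.005), np.float64(-0.03), np.float64(-0.06), np.float64(0.06)]
[np.float64(0.0188), np.float64(0.0011), np.float64(-0.0051), np.float64(-0.03), np.float64(-0.06), np.float64(0.06)]
max 0.018817071819125473 0.058692943077540125
```

View pics/w4.png

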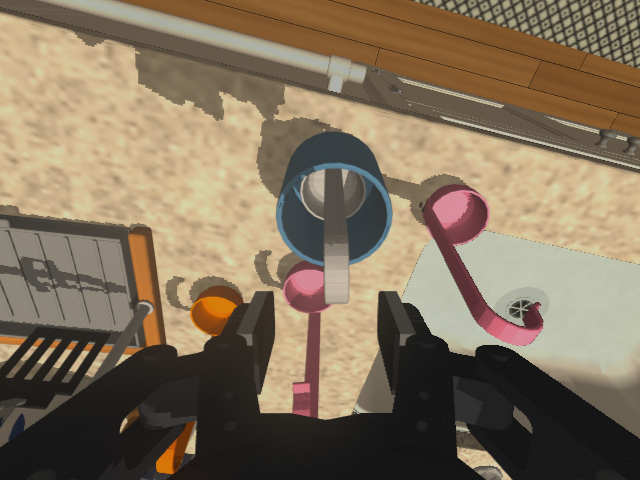

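The ladle's crown is at (337,285), nearly centred between the open pads at 272 and 380. Descending.

>>> drive_tool --pt "0 0.0055 0 0 0 0 0" --pt "0.0188 0 -0.005 0 0 0 0" --pt "0.0188 0 -0.005 0 0 0 0" --pt "0.0188 0 -0.005 0 0 0 0" --pt "0.0188 0 -0.005 0 0 0 0" --pt "0.0188 0 -0.005 0 0 0 0" --pt "0 0 0 0 0 0 0"

```text
time_s: 7.85
eef_pos: [0.3454, 0.3334, 0.1666]
eef_rot: [0.787, -0.071, 0.606, 0.089]
wrist_force: [-0.5, 1.4, 0.1]
opening: 0.499
```

```bash
python3 - <<'E'
from look import *
from plan import *
p,r=cur(); r1=orient(np.radians(13.5),np.radians(15))
T=tcp_for([.349,.337,.17],r1); print(p-T); show(rows(p,r,T,r1,1))
o,c=snap('wrist','w5')
E
```

```text
[ 0.00030933 -0.0026276   0.00078461]
[np.float64(0.0008), np.float64(0.0026), np.float64(0.0001), np.float64(-0.36), np.float64(-0.27), np.float64(0.39)]
max 0.002633371868685187 0.38562027864112336
```

View pics/w5.png

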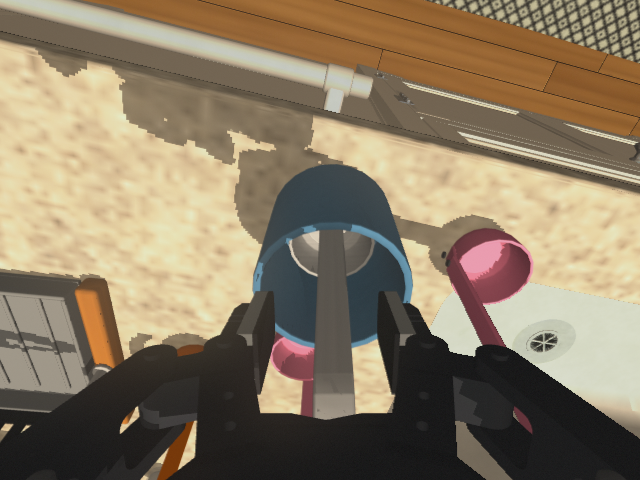

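The handle is between the pads, about 2 mm right of centre. I'll shift 2.5 mm and close.

>>> drive_tool --pt "0.0005 0.0025 0 -0.3 -0.2 0.4 0" --pt "0 0 0 0 0 0 -1" --pt "0 0 0 0 0 0 -1" --pt "0 0 0 0 0 0 -1" --pt "0 0 0 0 0 0 -1" --pt "0 0 0 0 0 0 -1"

```text
time_s: 8.65
eef_pos: [0.3459, 0.3371, 0.1678]
eef_rot: [0.788, -0.071, 0.604, 0.094]
wrist_force: [-1.0, -2.1, 6.1]
opening: 0.153
```

>>> drive_tool --pt "-0.0097 0 0.0026 0 0 0 -1" --pt "-0.0145 0 0.0039 0 0 0 -1" --pt "-0.0193 0 0.0052 0 0 0 -1" --pt "-0.0193 0 0.0052 0 0 0 -1"

```text
time_s: 9.15
eef_pos: [0.3453, 0.3369, 0.2333]
eef_rot: [0.788, -0.071, 0.604, 0.094]
wrist_force: [-0.6, 0.2, -1.7]
opening: 0.143
```

```bash
python3 - <<'E'
from look import *
o,c=snap('scene','s6');cv2.imwrite('pics/s6a.png',cv2.resize(c['img'][120:320,130:380,::-1],None,fx=2.8,fy=2.8))
o,c=snap('wrist','w6')
E
```

```text
(no output)
```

View pics/s6a.png

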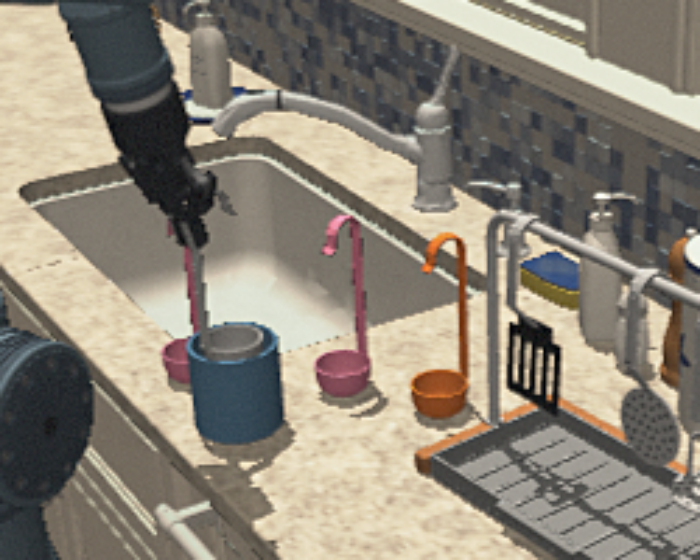

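View pics/w6.png

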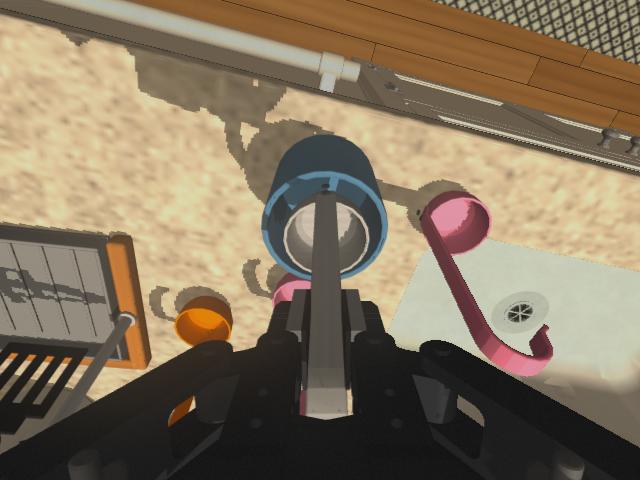

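The ladle is gripped (about 12–14 mm opening) and coming straight out, with its bowl at scene crop (232,340). The crock has stayed upright. Lifting further.

>>> drive_tool --pt "-0.0232 0 0.0062 0 0 0 -1" --pt "-0.029 0 0.0078 0 0 0 -1" --pt "-0.029 0 0.0078 0 0 0 -1" --pt "-0.0174 0 0.0047 0 0 0 -1" --pt "0 0 0 0 0 0 -1"

```text
time_s: 9.88
eef_pos: [0.3458, 0.337, 0.335]
eef_rot: [0.789, -0.071, 0.604, 0.094]
wrist_force: [0.1, 1.0, -1.5]
opening: 0.143
```

```bash
python3 - <<'E'
from look import *
from plan import *
from pc import load
np.set_printoptions(precision=4,suppress=True)
o,c=snap('scene','s7');cv2.imwrite('pics/s7a.png',cv2.resize(c['img'][80:320,130:380,::-1],None,fx=2.4,fy=2.4))
o,c=snap('wrist','w7'); o,c=snap('top','t7')
p,r=cur(); print(p,np.degrees((r.inv()*orient(np.radians(13.5),np.radians(15))).as_rotvec()))
for t in('w7','s7','t7'):
  W,img=load(t); X,Y,Z=W[...,0],W[...,1],W[...,2]; i=img.astype(int)
  g=(i.std(-1)<16)&(abs(X-.37)<.06)&(abs(Y-.34)<.045)&(i.mean(-1)>45)
  for lo,hi in((.16,.2),(.2,.22),(.22,.24),(.24,.26),(.26,.28),(.28,.3)):
    m=g&(Z>lo)&(Z<hi); q=W[m]
    if len(q)>5: print(t,lo,len(q),np.median(q,0),q.min(0),q.max(0))
E
```

```text
[0.3448 0.3363 0.3323] [ 0.0068 -0.1085 -0.0191]
w7 0.16 2647 [0.3888 0.3444 0.1814] [0.3448 0.3157 0.1727] [0.4111 0.3754 0.2   ]
w7 0.2 1187 [0.3702 0.3387 0.2049] [0.3448 0.3147 0.2   ] [0.4126 0.3776 0.2198]
w7 0.22 307 [0.3476 0.3375 0.2306] [0.3456 0.331  0.2201] [0.3505 0.3447 0.2399]
w7 0.24 381 [0.3475 0.3375 0.2504] [0.3456 0.331  0.24  ] [0.3503 0.3447 0.26  ]
w7 0.26 495 [0.3476 0.3375 0.2705] [0.3455 0.331  0.26  ] [0.3508 0.3446 0.28  ]
w7 0.28 643 [0.3476 0.3375 0.2907] [0.3453 0.331  0.28  ] [0.3508 0.3446 0.3   ]
s7 0.16 227 [0.3817 0.332  0.1904] [0.3473 0.3064 0.1703] [0.4125 0.3822 0.2   ]
s7 0.2 114 [0.3814 0.3361 0.2042] [0.344  0.3095 0.2   ] [0.4139 0.3772 0.2189]
s7 0.22 25 [0.3487 0.3346 0.2317] [0.3453 0.3266 0.2211] [0.3523 0.3465 0.2391]
s7 0.24 24 [0.349  0.3357 0.249 ] [0.3454 0.3247 0.2409] [0.3528 0.3446 0.2599]
s7 0.26 27 [0.3492 0.3347 0.2706] [0.3465 0.3258 0.26  ] [0.3542 0.3449 0.2788]
s7 0.28 26 [0.3485 0.3358 0.2909] [0.345  0.3231 0.2804] [0.3554 0.3449 0.2983]
t7 0.16 418 [0.3863 0.3499 0.1772] [0.3628 0.3152 0.1663] [0.4106 0.3753 0.1998]
t7 0.2 54 [0.3998 0.3372 0.2049] [0.3648 0.315  0.2002] [0.4123 0.3746 0.2131]
```

View pics/s7a.png

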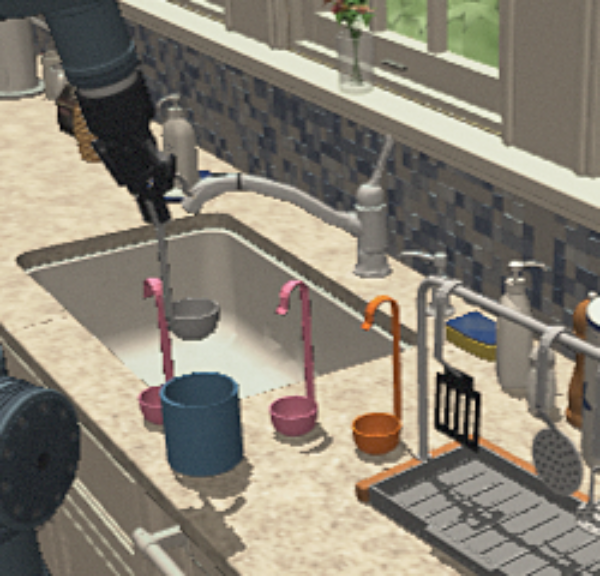

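View pics/w7.png

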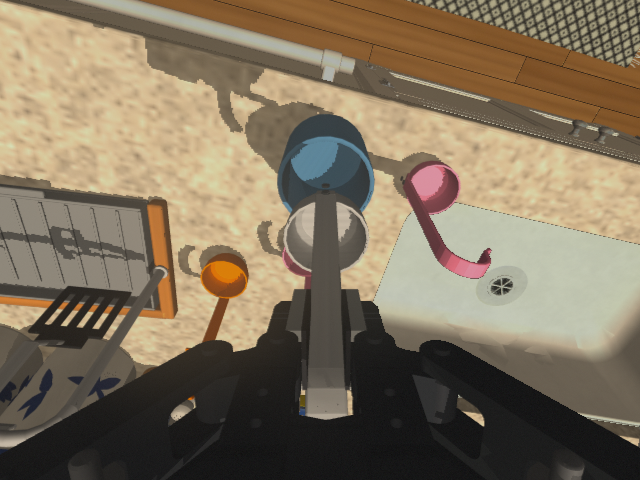

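The ladle hangs straight in the grip, clear of the crock, and the crock is upright. Next is the transit to in front of the free place.

```bash
python3 - <<'E'
from plan import *
p,r=cur(); r0=orient(np.radians(13.5),np.radians(15)); r1=orient(YAW,np.radians(15))
mid=np.array([.36,.16,.335]); pre=ab(.455,-.049,.290); print(pre)
show(rows(p,r,mid,r0,5)[:1]); show(rows(mid,r0,pre,r1,6))
E
```

```text
[0.45762967 0.0010437  0.29      ]
[np.float64(-0.0019), np.float64(-0.035), np.float64(-0.005), np.float64(0.0), np.float64(-0.02), np.float64(-0.0)]
max 0.03499595843231932 0.021691636752533522
[np.float64(0.0097), np.float64(-0.0296), np.float64(0.0074), np.float64(1.16), np.float64(-0.0), np.float64(-0.31)]
[np.float64(0.0099), np.float64(-0.0294), np.float64(0.008), np.float64(1.16), np.float64(-0.0), np.float64(-0.31)]
[np.float64(0.0101), np.float64(-0.0291), np.float64(0.0086), np.float64(1.16), np.float64(-0.0), np.float64(-0.31)]
[np.float64(0.0102), np.float64(-0.0289), np.float64(0.0091), np.float64(1.16), np.float64(-0.0), np.float64(-0.31)]
[np.float64(0.0104), np.float64(-0.0286), np.float64(0.0097), np.float64(1.16), np.float64(-0.0), np.float64(-0.31)]
[np.float64(0.0105), np.float64(-0.0284), np.float64(0.0103), np.float64(1.16), np.float64(-0.0), np.float64(-0.31)]
max 0.02955925218326323 1.162765654079131
```

>>> drive_tool --pt "-0.0019 -0.02 -0.005 0 0 0 -1" --pt "-0.0019 -0.035 -0.005 0 0 0 -1" --pt "-0.0019 -0.035 -0.005 0 0 0 -1" --pt "-0.0019 -0.035 -0.005 0 0 0 -1" --pt "-0.0019 -0.035 -0.005 0 0 0 -1" --pt "0 -0.02 0 0 0 0 -1" --pt "0 0 0 0 0 0 -1"

```text
time_s: 10.9
eef_pos: [0.3615, 0.1543, 0.3353]
eef_rot: [0.788, -0.07, 0.605, 0.092]
wrist_force: [-0.8, -0.4, -2.1]
opening: 0.147
```

>>> drive_tool --pt "0.0097 -0.0296 0.0074 1.2 0 -0.3 -1" --pt "0.0099 -0.0294 0.008 1.2 0 -0.3 -1" --pt "0.0101 -0.0291 0.0086 1.2 0 -0.3 -1" --pt "0.0102 -0.0289 0.0091 1.2 0 -0.3 -1" --pt "0.0104 -0.0286 0.0097 1.1 0 -0.3 -1" --pt "0.0105 -0.0284 0.0103 1.1 0 -0.3 -1" --pt "0 0 0 0 0 0 -1"

```text
time_s: 11.78
eef_pos: [0.4591, -0.0039, 0.2895]
eef_rot: [0.791, -0.031, 0.609, 0.044]
wrist_force: [-0.2, -0.6, -2.6]
opening: 0.146
```

```bash
python3 - <<'E'
from look import *
from plan import *
p,r=cur(); r1=orient(YAW,np.radians(15)); pre=ab(.455,-.049,.290)
print(p@EX,p@EY,p); show(rows(p,r,pre,r1,1))
for n,t in(('scene','s8'),('top','t8'),('wrist','w8')): o,c=snap(n,t)
s=cv2.imread('pics/s8.png');cv2.imwrite('pics/s8a.png',cv2.resize(s[120:350,190:440],None,fx=2.5,fy=2.5))
E
```

```text
0.4559527792899039 -0.05406611726364197 [ 0.45913066 -0.00388786  0.2894622 ]
[np.float64(-0.0007), np.float64(0.0051), np.float64(-0.0008), np.float64(-0.14), np.float64(-0.15), np.float64(-0.2)]
max 0.005066838754634681 0.19803356152945928
```

View pics/s8a.png

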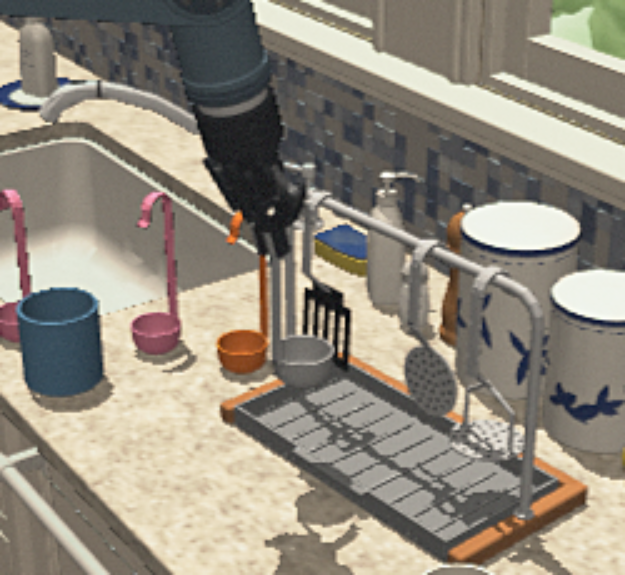

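View pics/w8.png

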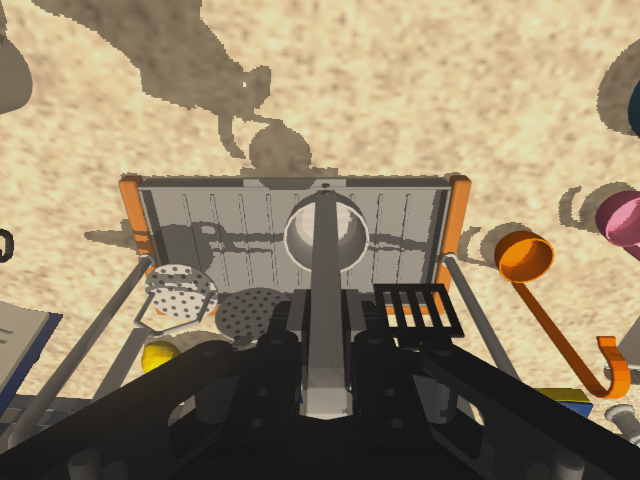

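The ladle is in front of the rack. The bowl (285–367) is about aligned with the gap between the skimmer (right edge 290) and the turner (left edge 373), and it needs +5 mm. I'll check the head extents numerically.

```bash
python3 - <<'E'
from plan import EX,EY
from pc import *
np.set_printoptions(precision=4,suppress=True)
for t in('w8','t8','s8','t2','s2'):
    W,img=load(t); a=W@EX; b=W@EY; Z=W[...,2]; i=img.astype(int)
    for lo,hi in((.07,.16),(.17,.25),(.262,.28)):
        m=(Z>lo)&(Z<hi)&(a>.56)&(a<.66)&(b>-.28)&(b<.1)
        if lo>.25: m&=(Z>.2715)|(a<.592)
        h,e=np.histogram(b[m],np.arange(-.28,.101,.005)); ks=[k for k in range(len(h)) if h[k]>2]
        seg=[];
        for k in ks:
            if seg and k-seg[-1][1]==1: seg[-1][1]=k
            else: seg.append([k,k])
        print(t,lo,[(round(e[s],3),round(e[q+1],3)) for s,q in seg])
W,img=load('w8'); a=W@EX; b=W@EY; Z=W[...,2]
m=(abs(a-.51)<.05)&(abs(b+.05)<.05)&(Z>.1)&(Z<.175); print('bowl',np.percentile(a[m],[0,50,100]),np.percentile(b[m],[0,1,50,99,100]),Z[m].min(),Z[m].max())
m=(abs(a-.46)<.03)&(abs(b+.05)<.03)&(Z>.18)&(Z<.25); print('handle',np.percentile(a[m],[1,50,99]),np.percentile(b[m],[1,50,99]))
for lo in(.18,.21,.24,.26):
    k=(abs(a-.46)<.03)&(abs(b+.05)<.03)&(Z>lo)&(Z<lo+.01); print(lo,np.median(a[k]),np.median(b[k]))
E
```

```text
w8 0.07 [(np.float64(-0.275), np.float64(-0.255)), (np.float64(-0.25), np.float64(-0.09)), (np.float64(0.0), np.float64(0.08)), (np.float64(0.09), np.float64(0.1))]
w8 0.17 [(np.float64(-0.275), np.float64(-0.255)), (np.float64(-0.215), np.float64(-0.2)), (np.float64(-0.13), np.float64(-0.115)), (np.float64(0.035), np.float64(0.05)), (np.float64(0.09), np.float64(0.1))]
w8 0.262 []
t8 0.07 [(np.float64(-0.27), np.float64(-0.26)), (np.float64(-0.25), np.float64(-0.17)), (np.float64(-0.16), np.float64(-0.145)), (np.float64(-0.13), np.float64(-0.085)), (np.float64(0.0), np.float64(0.03)), (np.float64(0.045), np.float64(0.08)), (np.float64(0.09), np.float64(0.1))]
t8 0.17 [(np.float64(-0.275), np.float64(-0.255)), (np.float64(-0.215), np.float64(-0.2)), (np.float64(-0.135), np.float64(-0.115)), (np.float64(0.03), np.float64(0.05)), (np.float64(0.09), np.float64(0.1))]
t8 0.262 [(np.float64(-0.235), np.float64(-0.18)), (np.float64(-0.17), np.float64(-0.165)), (np.float64(-0.16), np.float64(-0.155)), (np.float64(-0.145), np.float64(-0.1)), (np.float64(-0.095), np.float64(-0.085)), (np.floa
[... 1795 characters left out ...]
), np.float64(0.1))]
s2 0.17 [(np.float64(-0.28), np.float64(-0.26)), (np.float64(-0.22), np.float64(-0.2)), (np.float64(-0.14), np.float64(-0.115)), (np.float64(0.025), np.float64(0.05)), (np.float64(0.08), np.float64(0.1))]
s2 0.262 [(np.float64(-0.22), np.float64(-0.2)), (np.float64(-0.135), np.float64(-0.115)), (np.float64(0.03), np.float64(0.045))]
bowl [0.46   0.4998 0.5232] [-0.0832 -0.0814 -0.0434 -0.0216 -0.0203] 0.129157873823334 0.16423202303915083
handle [0.4572 0.458  0.4592] [-0.059  -0.0523 -0.0453]
0.18 0.457824444248359 -0.05216916093034101
0.21 0.45798951823485523 -0.05201471629914552
0.24 0.4580769028776901 -0.05242042413681773
0.26 0.45815011284924956 -0.05248295407420711
```

The measured gap between heads is b −0.087 to 0.000, so its centre is −0.044. The hook centres agree, and the handle is now at −0.052. I'll shift +8 mm and then advance most of the way.

>>> drive_tool --pt "0 0.008 0 0 0 0 -1" --pt "0 0 0 0 0 0 -1" --pt "0.0039 0 0.0145 0 0 0 -1" --pt "0.0039 0 0.0145 0 0 0 -1" --pt "0.0039 0 0.0145 0 0 0 -1" --pt "0 0 0 0 0 0 -1"

```text
time_s: 12.68
eef_pos: [0.5033, 0.0098, 0.2913]
eef_rot: [0.792, -0.033, 0.608, 0.045]
wrist_force: [0.3, -0.3, -1.6]
opening: 0.149
```

```bash
python3 - <<'E'
from look import *
from plan import *
from pc import load
p,r=cur(); r1=orient(YAW,np.radians(15))
print(p@EX,p@EY,p); show(rows(p,r,ab(.576,-.0445,.290),r1,6)[:1])
o,c=snap('wrist','w9')
W,img=load('w9'); a=W@EX; b=W@EY; Z=W[...,2]
for lo in(.19,.21,.24,.26):
    k=(abs(a-.505)<.03)&(abs(b+.045)<.03)&(Z>lo)&(Z<lo+.01); print(lo,np.median(a[k]),np.median(b[k]))
E
```

```text
0.5013653031808618 -0.045270113682522796 [0.50330915 0.00982083 0.29133534]
[np.float64(0.0034), np.float64(0.0001), np.float64(0.012), np.float64(0.01), np.float64(0.0), np.float64(-0.03)]
max 0.011956195514738293 0.026142198432919372
0.19 0.5037024039583872 -0.04479954451924443
0.21 0.503810760811125 -0.044845113564402905
0.24 0.5038499695630899 -0.04491482239517233
0.26 0.5038997642150821 -0.04454098514819906
```

View pics/w9.png

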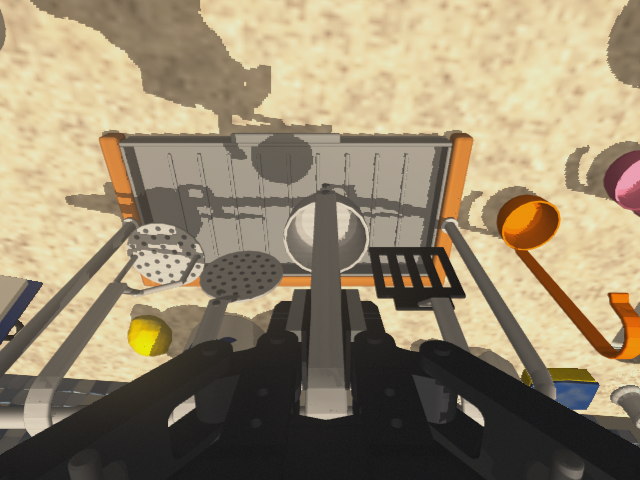

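The bowl (285–367) now sits evenly between the skimmer (edge 284, lower down) and the turner (edge 370). Advancing under clearance.

>>> drive_tool --pt "0.0033 0.0001 0.0121 0 0 0 -1" --pt "0.0033 0.0001 0.0121 0 0 0 -1" --pt "0.0033 0.0001 0.0121 0 0 0 -1"

```text
time_s: 13.1
eef_pos: [0.5413, 0.0138, 0.2912]
eef_rot: [0.792, -0.032, 0.608, 0.044]
wrist_force: [-1.4, 0.2, -1.7]
opening: 0.151
```

>>> drive_tool --pt "0.0033 0.0001 0.0121 0 0 0 -1" --pt "0.0033 0.0001 0.0121 0 0 0 -1" --pt "0.0033 0.0001 0.0121 0 0 0 -1" --pt "0 0 0 0 0 0 -1"

```text
time_s: 13.6
eef_pos: [0.5784, 0.0183, 0.2907]
eef_rot: [0.792, -0.032, 0.608, 0.044]
wrist_force: [-0.6, 0.1, -2.0]
opening: 0.15
```

```bash
python3 - <<'E'
from look import *
from plan import *
from pc import load
p,r=cur(); r1=orient(YAW,np.radians(15))
print(p@EX,p@EY,p); show(rows(p,r,ab(.576,-.0445,.236),r1,4))
for n,t in(('scene','s10'),('top','t10'),('wrist','w10')): o,c=snap(n,t)
W,img=load('w10'); a=W@EX; b=W@EY; Z=W[...,2]
for lo in(.19,.21,.24,.26):
    k=(abs(a-.579)<.03)&(abs(b+.045)<.02)&(Z>lo)&(Z<lo+.01); print(lo,np.median(a[k]),np.median(b[k]))
s=cv2.imread('pics/s10.png');cv2.imwrite('pics/s10a.png',cv2.resize(s[140:320,230:440],None,fx=3.2,fy=3.2))
s=cv2.imread('pics/t10.png');cv2.imwrite('pics/t10a.png',cv2.resize(s[150:300,230:450],None,fx=3.2,fy=3.2))
E
```

```text
0.5769749933833103 -0.04508234542806594 [0.57844498 0.01827467 0.29072135]
[np.float64(0.0132), np.float64(0.0001), np.float64(-0.0038), np.float64(-0.0), np.float64(0.0), np.float64(-0.04)]
[np.float64(0.0132), np.float64(0.0001), np.float64(-0.0038), np.float64(-0.0), np.float64(0.0), np.float64(-0.04)]
[np.float64(0.0132), np.float64(0.0001), np.float64(-0.0038), np.float64(-0.0), np.float64(0.0), np.float64(-0.04)]
[np.float64(0.0132), np.float64(0.0001), np.float64(-0.0038), np.float64(-0.0), np.float64(0.0), np.float64(-0.04)]
max 0.013151094349826767 0.03789738158824878
0.19 0.5784781314478133 -0.044511965585341734
0.21 0.5784600112049583 -0.0445567750339561
0.24 0.5785666134870299 -0.04464451814898327
0.26 0.578676000107673 -0.04470035900247837
```

View pics/s10a.png

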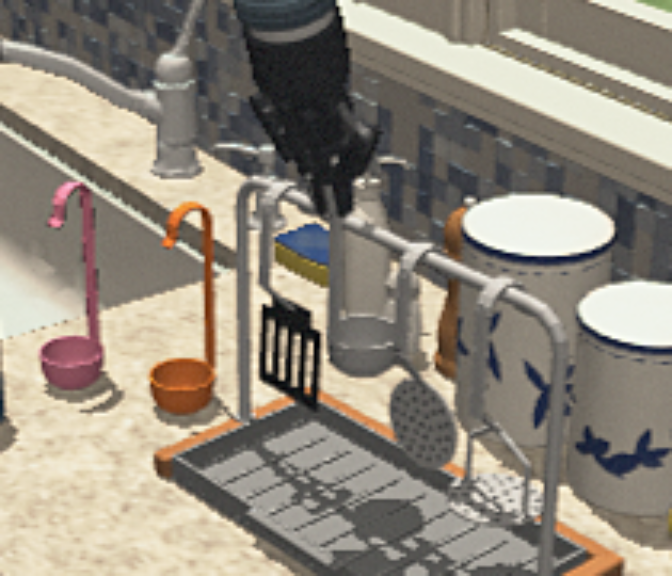

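View pics/w10.png

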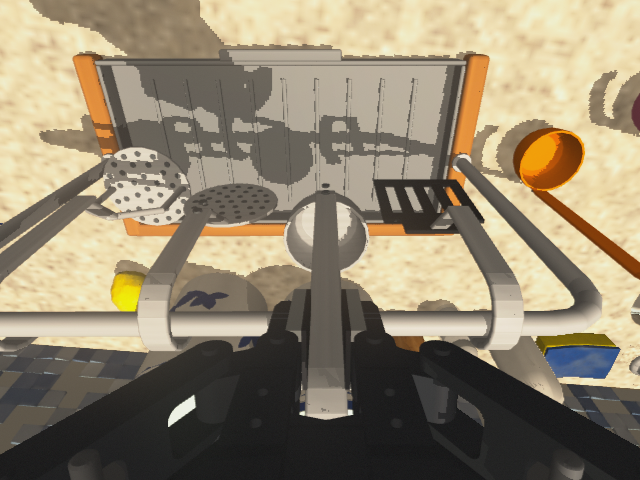

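View pics/t10a.png

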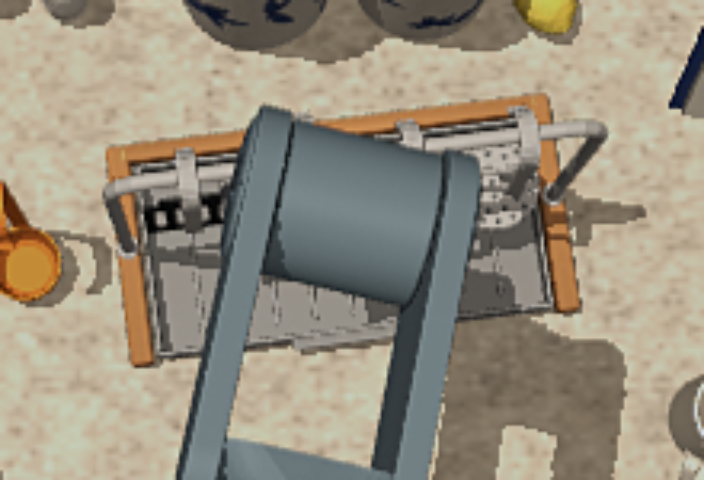

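The ladle is over the rail, mid-way between the turner hook (505,315) and the skimmer hook (155,315) in the wrist view. I'll check the rail's position from the wrist camera before lowering.

```bash
python3 - <<'E'
from plan import *
from pc import load
W,img=load('w10'); a=W@EX; b=W@EY; Z=W[...,2]
for u in(60,110,220,250,410,440,550):
    col=[(v,round(float(a[v,u]),4),round(float(b[v,u]),4),round(float(Z[v,u]),4)) for v in range(300,345,1) if .25<Z[v,u]<.28]
    if col: A=np.array(col); print(u,len(A),'a mid',(A[:,1].min()+A[:,1].max())/2,A[:,1].min(),A[:,1].max(),'b',A[:,2].mean(),'zmax',A[:,3].max())
for v,u in((315,155),(315,505)): print(a[v,u],b[v,u],Z[v,u])
E
```

```text
60 25 a mid 0.6005499999999999 0.596 0.6051 b -0.170388 zmax 0.27
110 25 a mid 0.6002000000000001 0.5957 0.6047 b -0.146672 zmax 0.2698
220 26 a mid 0.601 0.5957 0.6063 b -0.09468461538461538 zmax 0.27
250 26 a mid 0.6006 0.5954 0.6058 b -0.08030384615384614 zmax 0.2705
410 25 a mid 0.6005499999999999 0.596 0.6051 b -0.00432 zmax 0.2703
440 24 a mid 0.59995 0.5958 0.6041 b 0.0099625 zmax 0.27
550 25 a mid 0.6004499999999999 0.596 0.6049 b 0.06223999999999999 zmax 0.2706
0.5901673646133743 -0.12189239573959458 0.27084305961051536
0.5907690852125758 0.03736832053987329 0.2708802472352553
```

The rail is at a=0.6005, z=0.270, and the seat is at a≈0.6005, so it's aligned. Lowering 54 mm, then finely.

>>> drive_tool --pt "0.0097 0 -0.0026 0 0 0 -1" --pt "0.0135 0 -0.0036 0 0 0 -1" --pt "0.0135 0 -0.0036 0 0 0 -1" --pt "0.0106 0 -0.0028 0 0 0 -1" --pt "0.0048 0 -0.0013 0 0 0 -1" --pt "0 0 0 0 0 0 -1"

```text
time_s: 14.5
eef_pos: [0.5777, 0.0184, 0.2366]
eef_rot: [0.792, -0.032, 0.608, 0.044]
wrist_force: [0.8, 0.3, -1.3]
opening: 0.147
```

>>> drive_tool --pt "0.0019 0 -0.0005 0 0 0 -1" --pt "0.001 0 -0.0003 0 0 0 -1" --pt "0 0 0 0 0 0 -1"

```text
time_s: 14.88
eef_pos: [0.5779, 0.0183, 0.2342]
eef_rot: [0.792, -0.032, 0.608, 0.044]
wrist_force: [0.2, 1.0, -1.6]
opening: 0.149
```

```bash
python3 - <<'E'
from look import *
from plan import *
from pc import load
p,r=cur();print(p@EX,p@EY,p)
for n,t in(('scene','s11'),('wrist','w11')): o,c=snap(n,t)
s=cv2.imread('pics/s11.png');cv2.imwrite('pics/s11a.png',cv2.resize(s[140:320,230:440],None,fx=3.2,fy=3.2))
W,img=load('w11'); a=W@EX; b=W@EY; Z=W[...,2]
for lo in(.13,.15,.17,.19,.21):
    k=(abs(a-.579)<.03)&(abs(b+.045)<.02)&(Z>lo)&(Z<lo+.01); print(lo,np.median(a[k]),np.median(b[k]))
E
```

```text
0.5764124031296922 -0.044949376424253416 [0.57787123 0.01834533 0.23422567]
0.13 0.5787994939942264 -0.04445720584153402
0.15 0.578803356748759 -0.04450750521526347
0.17 0.5788862353783019 -0.04455814163015323
0.19 0.5789562035223585 -0.04460700185852652
0.21 0.578938033220094 -0.04424287521309278
```

View pics/s11a.png

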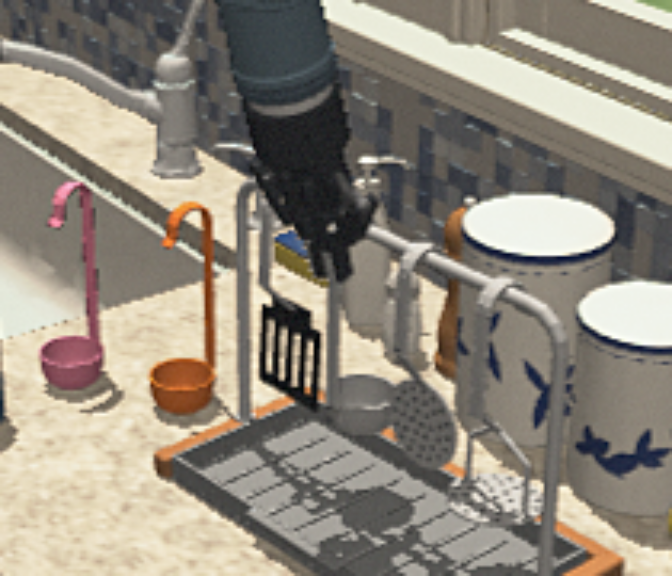

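View pics/w11.png

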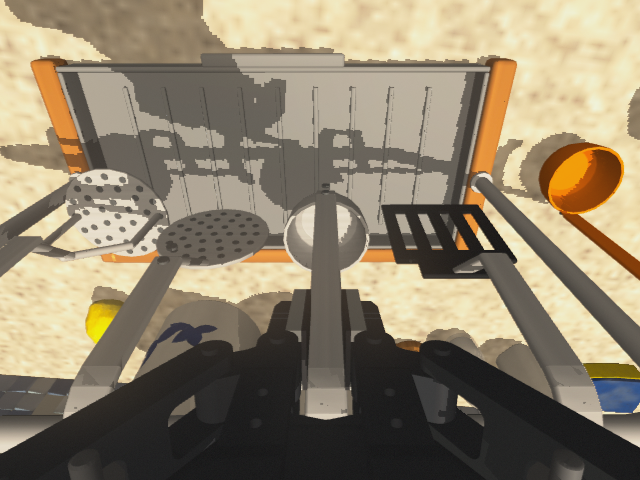

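The bowl sits between the skimmer and the turner with clearance on both sides. Lowering millimetre by millimetre to contact.

>>> drive_tool --pt "0.0014 0 -0.0004 0 0 0 -1" --pt "0 0 0 0 0 0 -1"

```text
time_s: 15.22
eef_pos: [0.5777, 0.0184, 0.2324]
eef_rot: [0.792, -0.032, 0.608, 0.044]
wrist_force: [0.2, 0.8, -1.6]
opening: 0.15
```

>>> drive_tool --pt "0.001 0 -0.0003 0 0 0 -1" --pt "0 0 0 0 0 0 -1"

```text
time_s: 15.48
eef_pos: [0.578, 0.0183, 0.232]
eef_rot: [0.792, -0.032, 0.607, 0.044]
wrist_force: [-1.1, 0.3, 0.1]
opening: 0.144
```

>>> drive_tool --pt "0.0006 0 -0.0002 0 0 0 -1" --pt "0 0 0 0 0 0 -1"

```text
time_s: 15.72
eef_pos: [0.5782, 0.0183, 0.2318]
eef_rot: [0.793, -0.033, 0.607, 0.044]
wrist_force: [-3.1, 0.3, 4.6]
opening: 0.149
```

Contact at TCP z=0.2318 with 4.6 N, exactly as predicted. Releasing gently.

>>> drive_tool --pt "0 0 0 0 0 0 -0.65" --pt "0 0 0 0 0 0 -0.55" --pt "0 0 0 0 0 0 -0.4" --pt "0 0 0 0 0 0 -0.25" --pt "0 0 0 0 0 0 -0.25" --pt "0 0 0 0 0 0 -0.25" --pt "0 0 0 0 0 0 -0.25"

```text
time_s: 16.6
eef_pos: [0.5777, 0.0183, 0.2309]
eef_rot: [0.792, -0.032, 0.608, 0.044]
wrist_force: [-0.5, -0.3, -0.3]
opening: 0.372
```

```bash
python3 - <<'E'
from look import *
for n,t in(('scene','s12'),('wrist','w12')): o,c=snap(n,t)
print(o['wrist_force'])
s=cv2.imread('pics/s12.png');cv2.imwrite('pics/s12a.png',cv2.resize(s[140:320,230:440],None,fx=3.2,fy=3.2))
E
```

```text
[ 0.2023275  -0.42575341 -0.30934725]
```

View pics/w12.png

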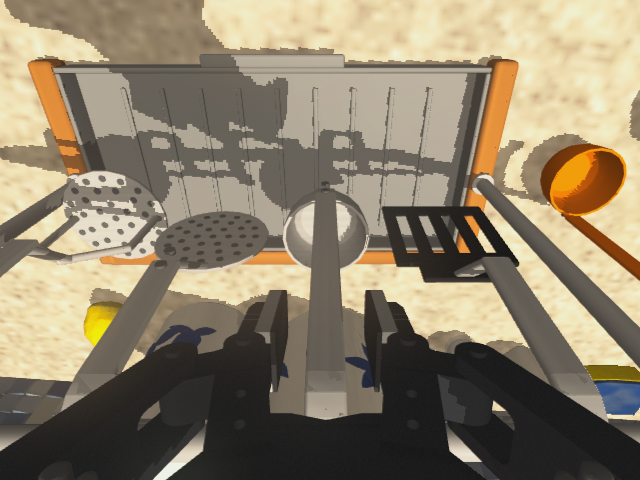

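View pics/s12a.png

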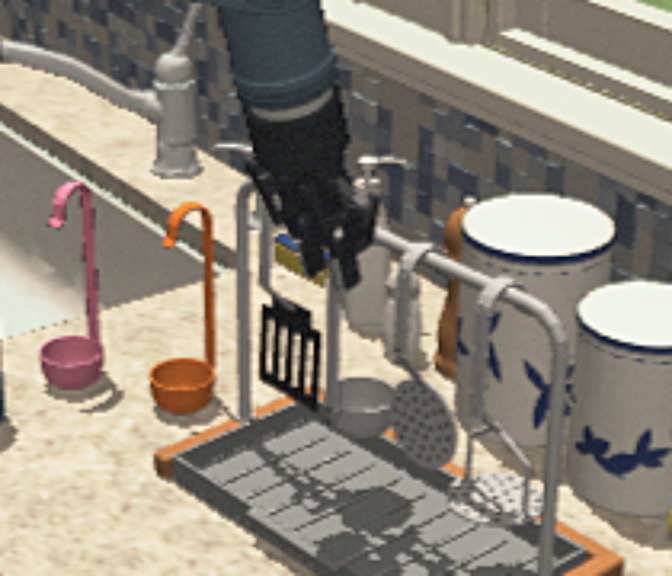

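The jaws are open (275–375) and the handle hangs free at 325, unmoved. Retreating straight back.

>>> drive_tool --pt "-0.0026 0 -0.0097 0 0 0 -0.25" --pt "-0.0039 0 -0.0145 0 0 0 -0.25" --pt "-0.0052 0 -0.0193 0 0 0 -0.25" --pt "-0.0065 0 -0.0241 0 0 0 -0.25" --pt "-0.0065 0 -0.0241 0 0 0 -0.25" --pt "-0.0065 0 -0.0241 0 0 0 -0.25" --pt "-0.0065 0 -0.0241 0 0 0 -0.25"

```text
time_s: 17.58
eef_pos: [0.432, 0.0026, 0.2308]
eef_rot: [0.792, -0.032, 0.608, 0.044]
wrist_force: [-0.5, -0.3, 1.4]
opening: 0.373
```

>>> drive_tool --pt "-0.02 0.04 0 0 0 0 -0.25" --pt "-0.02 0.04 0 0 0 0 -0.25" --pt "-0.02 0.04 0 0 0 0 -0.25" --pt "-0.02 0.04 0 0 0 0 -0.25" --pt "0 0 0 0 0 0 -0.25" --pt "0 0 0 0 0 0 -0.25" --pt "0 0 0 0 0 0 -0.25" --pt "0 0 0 0 0 0 -0.25"

```text
time_s: 18.58
eef_pos: [0.3956, 0.158, 0.308]
eef_rot: [0.792, -0.032, 0.608, 0.043]
wrist_force: [0.2, 0.3, -0.3]
opening: 0.379
```

```bash
python3 - <<'E'
from look import *
from plan import EX,EY
from pc import load
for n,t in(('scene','s13'),('top','t13')):
    o,c=snap(n,t)
    W,img=load(t); a=W@EX; b=W@EY; Z=W[...,2]; i=img.astype(int)
    for lo,hi in((.07,.16),(.17,.25)):
        m=(Z>lo)&(Z<hi)&(a>.56)&(a<.66)&(b>-.28)&(b<.1)
        h,e=np.histogram(b[m],np.arange(-.28,.101,.005)); ks=[k for k in range(len(h)) if h[k]>2]; seg=[]
        for k in ks:
            if seg and k-seg[-1][1]==1: seg[-1][1]=k
            else: seg.append([k,k])
        print(t,lo,[(round(float(e[s]),3),round(float(e[q+1]),3)) for s,q in seg])
    m=(abs(b+.045)<.03)&(Z>.274)&(Z<.30)&(abs(a-.6)<.04); print('crown',m.sum(), W[m].max(0) if m.any() else '')
    m=(abs(b+.045)<.015)&(Z>.15)&(Z<.25)&(abs(a-.58)<.03)
    for lo in(.15,.18,.21,.24):
        k=m&(Z>lo)&(Z<lo+.02); print(lo,k.sum(),np.median(a[k]),np.median(b[k]))
    m=(Z>.02)&(Z<.034)&(a>.46)&(a<.62)&(abs(b+.09)<.045)&(i.std(-1)<10)&(i.mean(-1)<150); print('tray',np.sort(a[m])[:9:3])
s=cv2.imread('pics/s13.png');cv2.imwrite('pics/s13a.png',cv2.resize(s[160:340,180:440],None,fx=3,fy=3))
s=cv2.imread('pics/t13.png');cv2.imwrite('pics/t13a.png',cv2.resize(s[150:340,135:435],None,fx=2.6,fy=2.6))
E
```

```text
s13 0.07 [(-0.28, -0.26), (-0.25, -0.17), (-0.165, -0.085), (-0.08, -0.015), (-0.005, 0.1)]
s13 0.17 [(-0.28, -0.26), (-0.22, -0.2), (-0.135, -0.115), (-0.06, -0.035), (0.025, 0.05), (0.08, 0.1)]
crown 1 [0.59692789 0.02306511 0.27457089]
0.15 28 0.5770726149949299 -0.04868059852953444
0.18 29 0.5776229197615416 -0.04579596966453594
0.21 34 0.5777065084949025 -0.048285049038731945
0.24 16 0.577917730006426 -0.04928747094808093
tray [0.4932505  0.49453425 0.49571853]
t13 0.07 [(-0.27, -0.255), (-0.25, -0.165), (-0.16, -0.145), (-0.13, -0.085), (-0.08, -0.01), (0.0, 0.03), (0.045, 0.08), (0.09, 0.1)]
t13 0.17 [(-0.27, -0.26), (-0.215, -0.2), (-0.13, -0.115), (-0.055, -0.035), (0.03, 0.05), (0.09, 0.1)]
crown 46 [0.61294374 0.04997965 0.27924088]
0.15 12 0.577067390622395 -0.04404464937354484
0.18 12 0.5776632755481177 -0.04278825214634072
0.21 11 0.5784896143701986 -0.04248724911733507
0.24 6 0.5781156231200958 -0.04481327685681913
tray [0.49650272 0.49689747 0.49733061]
```

View pics/s13a.png

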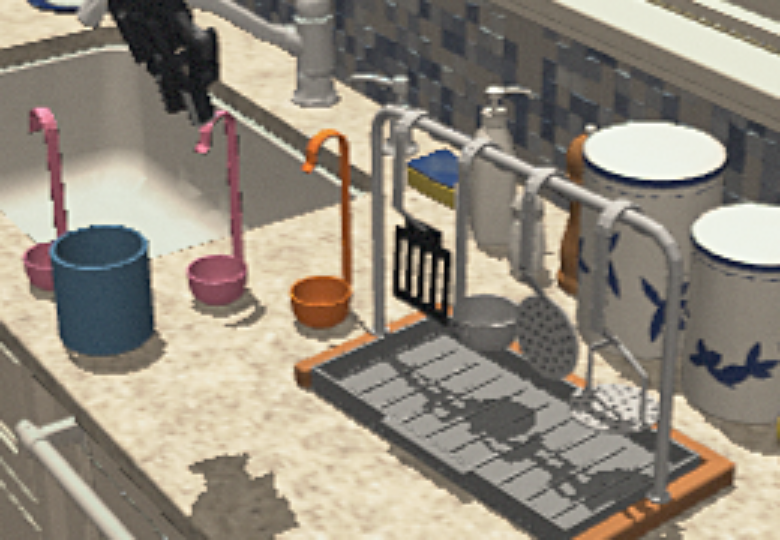

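View pics/t13a.png

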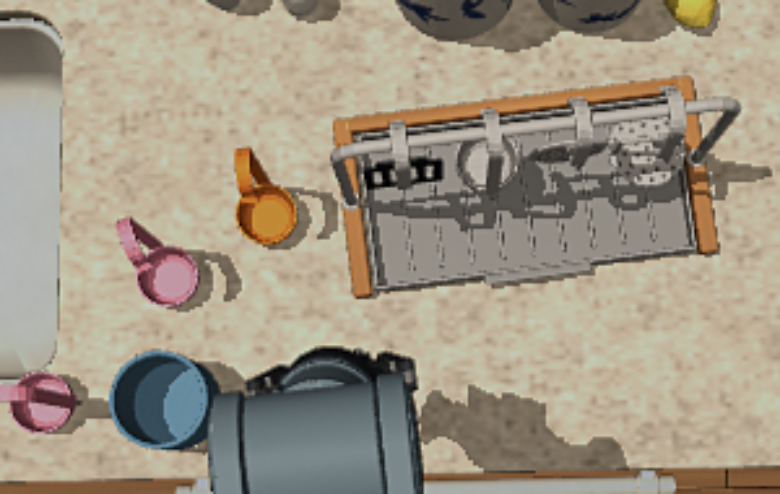

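The ladle hangs on the rail in the free place (scene crop 475,150; top crop 491,125). The four hooks are evenly spaced, the tray is home, the crock is upright, and the arm is clear.

```bash
python3 -c "
from bench import hand_in,ctrl
print(ctrl.get_obs()['wrist_force']); print(hand_in())"
```

```text
[ 0.16452255 -0.49243895 -0.07777777]
the job is handed in; nothing more can be done
None
```

The drip tray is home and the ladle hangs by its hook on the rail in the free place. I handed the job in at about 18.7 s.

- **Tray:** I pushed it in by its lip until it hit the stop, where the force rose from about 2 N to about 35 N with no further travel. It moved about 60 mm, and its front edge now sits flush with the runner ends. This was done before I touched the ladle.
- **Ladle:** I gripped it across the handle, lifted it straight out of the crock and lowered it onto the rail. It touched at the predicted height with about 4.6 N. I then let go and backed away.
- **Last checks (scene and top cameras):**
  - The ladle's handle is upright, and within a few millimetres of the middle of the gap.
  - The turner, skimmer and masher are where they started, within the 5 mm resolution of the check.
  - The tray is still home, the crock is upright, and the arm is clear with no force at the wrist.
- **Disagreements:** My first estimate of the rack's middle was about 4 mm off. I corrected it from the wrist camera before going in to hang. The scene and top cameras differ by 2–6 mm on the ladle's sideways position, which still leaves it between its neighbours. No check failed.

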